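# Put away the shelter kit: nest the beakers, stack the filters

### The arm

A 6-joint arm with a two-finger parallel gripper is mounted at the origin on the work surface. World frame = base frame: x ahead of the robot, y to its left, z up, the work surface at z = 0. Lengths are in m, angles in degrees, forces in N, time in s.
With the tool pointing down it reaches from about 0.4 to 0.825 m from the base axis. Payload 7 kg.
Tool frame: the origin (TCP) lies on the centre line of the jaws, within the pads' length; the fingertips stand 25 mm ahead of it and the grasp point (between the pads) lies 6 mm ahead of it; x points along the fingers, z is the direction in which the jaws open and shut, and the axes are right-handed (so a half turn about x gives the same grasp; the last joint's range is limited). The gripper opens to 88 mm and grips with 3 to 60 N. Pads are 19 mm wide; open, the fingers measure 130 mm over their backs; the gripper's body (78 mm by 193 mm) begins 47 mm behind the grasp point.
Start: joints at [89.215, 20.546, 0.682, 0, -70.136, -16.507], TCP at [0.201, 0.644, 0.252] pointing down, gripper open.
Joint ranges: [-176.03, 176.03], [-82.01, 121.73], [-58.28, 71.71], [-173.87, 95.51], [-174.79, -0.11], [-173.66, 173.66]. Speed limits (degrees/s): [136.94, 136.94, 172.46, 180, 180, 180].

### API

Orientations are given as [roll, pitch, yaw] about the fixed x, y, z axes, in that order (R = Rz(yaw) Ry(pitch) Rx(roll)).
In Python, from plant import ctrl gives the robot as it stands. The module is installed in compiled form; this text tells all that it offers.
- The arm moves only by the tool send_rows, never from a script. Its argument "deltas" is a list of rows, each an object of numbers: "dx", "dy", "dz": the shift along the tool's x, y, z in mm; "ax", "ay", "az": the turn, a rotation vector about the tool's x, y, z in units of 5 degrees (1.0 is 5 degrees); "fingers": the opening, from 0 (shut) to 1 (fully open). A call has 1 to 12 rows; each row shifts and turns the commanded pose from where the row before left it, along the tool's axes as they then stand; what a row does not reach is not made up. A row lasts 1/8 s, in which the tool goes at most 62.5 mm and 10.7 degrees, less where a joint would pass 70% of its speed; a pose out of reach is approached as far as the arm can. A call with a gripper value outside its range is refused whole. The fingers move at their own pace and stop on an object; the grip force is fixed at half the most. Time passes only in rows, so rows that do not move let the fingers close. It gives the time, the measured TCP pose, the force and the opening at its end, in the units of the state.
- ctrl.get_obs(): the state, without advancing time (a new reading comes with each control period).
- ctrl.snapshot(name): name is "side" or "top" or "wrist"; returns a dict with "image" (480x640x3 uint8, blue, green, red), "fx", "fy", "cx", "cy" (pixels), "R" (3x3) and "t" (3): a world point X has camera coordinates R X + t; the wrist camera has in their place "hand_eye" (4x4, takes a point from camera to tool coordinates, whose origin is the TCP and whose axes are the tool frame's). Camera axes: x right, y down, z forward; pixel columns grow to the right and rows downward; lengths in m; the calibration is good to about 2 mm. The wrist camera is an equidistant fisheye: a pixel r from the principal point sees the ray r / f radians off the axis. A picture is of the moment at which its call begins: read the wrist's pose just before it. There is no depth.
- ctrl.close_job(): hands the job in, once; it reports no verdict.
The state is a dict: "clock": time; "joint_pos": joint angles; "qvel": joint speeds; "tau": joint torques, N m; "tool_pos": TCP position; "orientation": TCP orientation; "force": force on the tool from outside, world axes, zero at the start; "moment": the same for the moment, N m; "opening": finger opening in m.
Only numpy, scipy, OpenCV 4.12 (cv2) and the standard library are available. Lean on these libraries where they do the work, as an engineer would, in place of code of your own. Each camera call takes 0.05 s, during which the arm holds its last target.

### The job

Put away the shelter kit: nest the three steel beakers, all kept upside down, on the round black rubber mat, the small one first, the medium one over it and the large one over both, every rim flat on the mat and the large beaker wholly on it. Stand the wide filter canister upright and flat on the floor of the low white carton, and the narrow canister upright in the sunken top of the wide one. Let go of everything and leave the red cap, the flat round tin and the rubber bung where they lie.

Things in the scene. Friction and masses are not known exactly. Their poses are not given: they have to be found in the camera images.
- beaker_small: Small plain steel beaker, standing upside down (mouth on the table, closed base on top). Tapered: 36 mm across at the base on top, 46 mm at the mouth (48.5 mm over its rolled lip), 58 mm high, wall 2.5 mm; hollow below a 4 mm base. Loose, about 60 g. Origin: centre of the mouth, on the surface it stands on; z up towards the base. Round, so its yaw does not matter.
- beaker_medium: Medium plain steel beaker, standing upside down like the small one. 50 mm across at the base on top, 62 mm at the mouth (64.5 mm over its lip), 74 mm high, wall 2.5 mm, base 4 mm. Over the small beaker, both rims on the same surface, it has about 5 mm of play all round. Loose, about 90 g. Origin: centre of the mouth, on the surface it stands on; z up.
- beaker_large: Large plain steel beaker, standing upside down like the others. 64 mm across at the base on top (67 mm at 20 mm below the top), 78 mm at the mouth (80.5 mm over its lip), 90 mm high, wall 2.5 mm, base 4 mm. Over the medium beaker it has about 5 mm of play all round. Loose, about 130 g. Origin: centre of the mouth, on the surface it stands on; z up.
- filter_wide: Wide respirator filter canister: upright grey cylinder with a white paper band, 66 mm across, 55 mm high. Its top is sunken: a round recess 58 mm across and 5 mm deep inside a 4 mm rim, its floor 50 mm above the underside. Loose, about 180 g. Origin: centre of the underside; z up.
- filter_narrow: Narrow respirator filter canister: upright grey cylinder with a white paper band and a small black dot on its flat top, 46 mm across, 60 mm high. It fits the recess of the wide canister with 6 mm of play all round. Loose, about 110 g. Origin: centre of the underside; z up.
- mat: Round black rubber mat, 108 mm across, 8 mm thick, fixed to the table at a place that changes. Origin: centre of the underside, on the table; its top is 8 mm higher; z up.
- carton: Low square white carton, open at the top, its brown flaps folded down outside: 100 x 100 mm (about 106 mm over the flaps), 28 mm high, walls 3 mm, inner floor 94 x 94 mm, 3 mm above the table. Fixed to the table at a place and yaw that change. Origin: centre of the underside, on the table; x and y along its sides, z up.
- cap: Red plastic screw cap, 36 mm across and 13 mm high, loose bystander, to be left where it lies. Origin: centre of the underside.
- tin: Flat round brass tin with a dark disc on its lid, 42 mm across, 15 mm high, loose bystander, to be left where it lies. Origin: centre of the underside.
- bung: Flat black rubber bung with a small grey dot on top, 38 mm across, 10 mm high, loose bystander, to be left where it lies. Origin: centre of the underside.
Things that resemble listed ones, but are neither listed nor needed, are in the scene too. Leave any yellow look-alike of the beaker_large alone.

How it is judged (in metres and radians):
At the end, for the whole second after the job is handed in: All five released, at rest, upright (0.08 rad; beakers bases up). Rims on the mat, wide canister on the carton floor, narrow one on the recess floor (heights to 3 mm). Off-centre at most: large beaker on mat 17 mm, beaker in beaker 9, canister in carton 21, canister on canister 9 (z of beaker_small in the frame of mat between 0.005 and 0.011 m and z of beaker_medium in the frame of mat between 0.005 and 0.011 m and z of beaker_large in the frame of mat between 0.005 and 0.011 m and horizontal distance between beaker_large and mat below 0.017 m and horizontal distance between beaker_medium and beaker_large below 0.009 m and horizontal distance between beaker_small and beaker_medium below 0.009 m and z of filter_wide in the frame of carton between 0 and 0.006 m and horizontal distance between filter_wide and carton below 0.021 m and z of filter_narrow in the frame of filter_wide between 0.047 and 0.053 m and horizontal distance between filter_narrow and filter_wide below 0.009 m and angle between each of beaker_small, beaker_medium, beaker_large, filter_wide, filter_narrow's own z axis and vertical below 0.08 rad and linear speed of each of beaker_small, beaker_medium, beaker_large, filter_wide, filter_narrow below 0.02 m/s and angular speed of each of beaker_small, beaker_medium, beaker_large, filter_wide, filter_narrow below 0.2 rad/s); the robot touches nothing.
It fails at once if the red cap is pushed more than 30 mm from where it lay (distance of cap from where it was at the start of the episode above 0.03 m).
It fails at once if the flat round tin is pushed more than 30 mm from where it lay (distance of tin from where it was at the start of the episode above 0.03 m).
It fails at once if the rubber bung is pushed more than 30 mm from where it lay (distance of bung from where it was at the start of the episode above 0.03 m).
It also fails if it takes over 128 s, if anything falls off the work surface, if the arm or the gripper's body presses on something with over 40 N, if the wrist force passes 120 N, or if a joint passes its speed limit or range.

## Working session

There is one attempt and no reset: what is moved stays moved. The work goes in short steps, Python scripts to look and compute and a tool call to move; the robot and the scene stay as the last step left them, time stands still between calls to the robot, and variables do not carry over. Pictures are saved under pics/ and viewed, and the job is handed in when it is done.

Besides the shell and the picture viewer there is one more tool, called after ">>>" as name([rows], argument=value, ...), one row to a line, values as JSON. send_rows: Moves the arm, as the interface text tells. Its arguments: {"type":"object","properties":{"deltas":{"type":"array","items":{"type":"object","properties":{"dx":{"type":"number"},"dy":{"type":"number"},"dz":{"type":"number"},"ax":{"type":"number"},"ay":{"type":"number"},"az":{"type":"number"},"fingers":{"type":"number"}}}}},"required":["deltas"]}

```bash
mkdir -p pics; python3 - <<'E'
from plant import ctrl
import cv2, numpy as np
o=ctrl.get_obs(); print(o)
for n in ("side","top","wrist"):
    s=ctrl.snapshot(n); cv2.imwrite(f"pics/{n}0.png",s["image"])
    np.save(f"{n}0.npy",s,allow_pickle=True)
    print(n,{k:(np.round(v,4).tolist() if not np.isscalar(v) else v) for k,v in s.items() if k!="image"})
E
```

```text
{'clock': 0.0, 'joint_pos': array([ 8.92161718e+01,  2.05889342e+01,  6.34853668e-01, -1.98638152e-02,
       -7.01345688e+01, -1.65084512e+01]), 'qvel': array([ 0.00729486, -0.0179278 , -0.02154892,  0.13110766,  0.05902018,
        0.00532638]), 'tau': array([ 8.45148634e-05, -5.82722747e+01,  2.93042600e+01,  6.99670047e+00,
        6.81356833e-03, -1.50049505e-04]), 'tool_pos': array([0.20051457, 0.64407593, 0.25065988]), 'orientation': array([   4.6147875 ,   89.9094047 , -102.68425627]), 'force': array([-0.47064792,  0.78369437,  0.54135546]), 'moment': array([-0.07795344, -0.00567627, -0.01886533]), 'opening': 0.08775509365483991}
side {'fx': 473.66840591292527, 'fy': 473.66840591292527, 'cx': 317.7484598972793, 'cy': 233.4518653526103, 'R': [[-0.765, -0.6437, -0.0204], [-0.4079, 0.5087, -0.7582], [0.4984, -0.5717, -0.6517]], 't': [0.444, 0.207, 0.6833]}
top {'fx': 497.9586572171115, 'fy': 497.9586572171115, 'cx': 323.6126285396297, 'cy': 236.13527173555326, 'R': [[0.0066, -0.9999, 0.0083], [-0.9885, -0.0077, -0.1509], [0.151, -0.0072, -0.9885]], 't': [0.0301, 0.5152, 0.8829]}
wrist {'fx': 371.64829954431775, 'fy': 371.64829954431775, 'cx': 322.77161595022596, 'cy': 242.22971815529607, 'hand_eye': [[-0.0007, -0.302, 0.9533, -0.1334], [-0.0001, -0.9533, -0.302, 0.0827], [1.0, -0.0003, 0.0006, 0.0002], [0.0, 0.0, 0.0, 1.0]]}
```

View pics/top0.png

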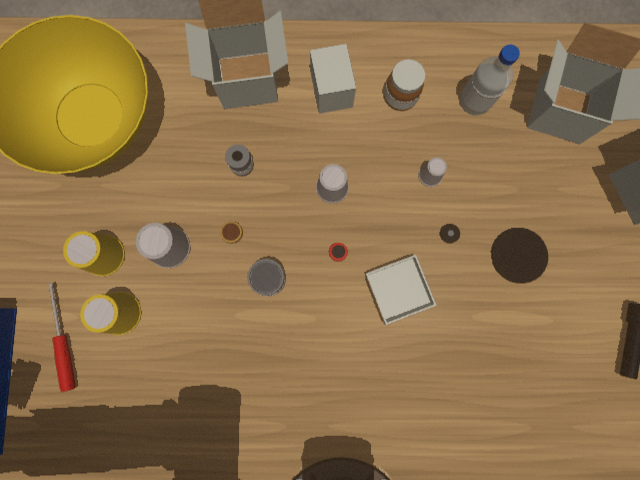

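View pics/side0.png

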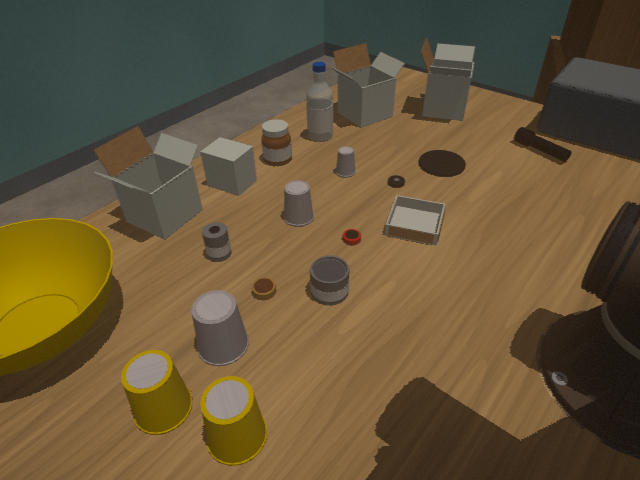

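View pics/wrist0.png

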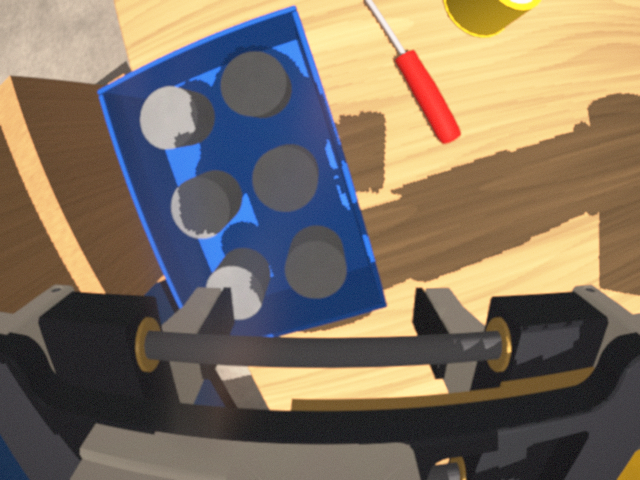

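```bash
cat > h.py <<'E'
import numpy as np, cv2
from scipy.spatial.transform import Rotation as Ro
def ld(n): return np.load(n,allow_pickle=True).item()
def ray(s,u,v,z):
    R=np.array(s["R"]);t=np.array(s["t"]);C=-R.T@t
    d=R.T@np.array([(u-s["cx"])/s["fx"],(v-s["cy"])/s["fy"],1.])
    return C+d*(z-C[2])/d[2]
def proj(s,X):
    p=np.array(s["R"])@np.array(X)+np.array(s["t"]); return np.array([s["fx"]*p[0]/p[2]+s["cx"],s["fy"]*p[1]/p[2]+s["cy"]])
E
python3 - <<'E'
from h import *
s=ld("top0.npy");im=s["image"]
for n,(u,v) in dict(large=(155,241),med=(333,178),small=(436,167),wide=(267,277),nar=(237,155),mat=(519,255),carton=(400,289)).items():
    z=dict(large=.09,med=.074,small=.058,wide=.055,nar=.06,mat=.008,carton=.028)[n]
    p=ray(s,u,v,z);print(n,p.round(3),np.hypot(*p[:2]).round(3))
def crop(u,v,w=40): return cv2.resize(im[v-w:v+w,u-w:u+w],(260,260),interpolation=cv2.INTER_NEAREST)
a=np.hstack([crop(160,243),crop(333,180),crop(434,170)]);b=np.hstack([crop(267,277),crop(237,158),crop(400,289)])
cv2.imwrite("pics/crops.png",np.vstack([a,b]))
E
```

```text
large [0.496 0.327 0.09 ] 0.595
med [0.616 0.018 0.074] 0.617
small [ 0.643 -0.174  0.058] 0.666
wide [0.438 0.135 0.055] 0.458
nar [0.662 0.195 0.06 ] 0.691
mat [ 0.486 -0.34   0.008] 0.593
carton [ 0.419 -0.108  0.028] 0.433
```

View pics/crops.png

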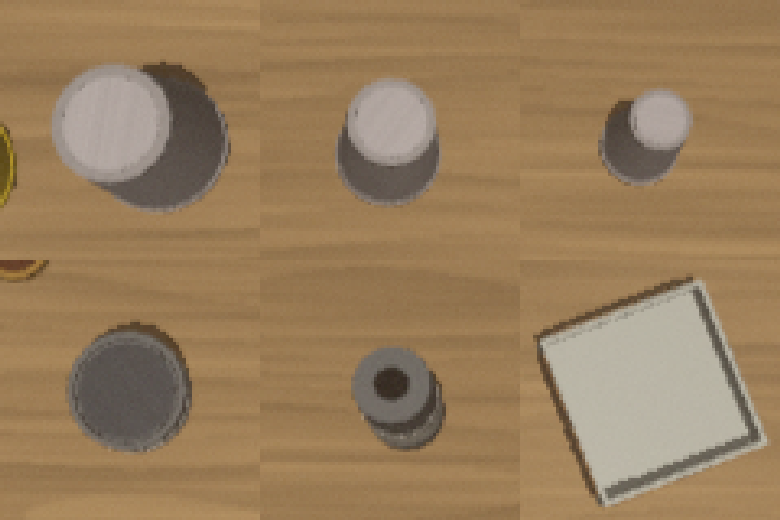

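```bash
cat > meas.py <<'E'
from h import *
def blob(m,u,v,w=40):
    mm=np.zeros_like(m,np.uint8); mm[v-w:v+w,u-w:u+w]=m[v-w:v+w,u-w:u+w]
    n,l,st,c=cv2.connectedComponentsWithStats(mm,connectivity=4)
    return l==1+np.argmax(st[1:,4])
def circ(m):
    c=max(cv2.findContours(m.astype(np.uint8),cv2.RETR_EXTERNAL,cv2.CHAIN_APPROX_NONE)[0],key=len)
    h=cv2.convexHull(c); return cv2.fitEllipse(c),cv2.contourArea(c)
def dia(s,e,z):  # world extents of ellipse
    p=ray(s,*e[0],z); a=np.deg2rad(e[2]); out=[]
    for k,ang in ((0,a),(1,a+np.pi/2)):
        d=np.array([np.cos(ang),np.sin(ang)])*(e[1][k]+1)/2
        out.append(np.linalg.norm(ray(s,*(np.array(e[0])+d),z)-ray(s,*(np.array(e[0])-d),z)))
    return p,np.array(out)
E
python3 - <<'E'
from meas import *
s=ld("top0.npy");im=s["image"];hsv=cv2.cvtColor(im,cv2.COLOR_BGR2HSV);S=hsv[...,1].astype(int);V=hsv[...,2].astype(int)
for q in ((155,241),(175,255),(333,178),(333,196),(436,167),(267,277),(237,145),(519,255),(400,289),(300,200)): print(q,hsv[q[1],q[0]])
br=(S<60)&(V>125)
for n,q,z in (("large",(155,241),.09),("med",(333,178),.074),("small",(436,167),.058)):
    e,a=circ(blob(br,*q)); p,d=dia(s,e,z); print(n,np.round(e[0],1),p.round(4),d.round(4))
lo=(S<75)
for n,q,z in (("wide",(267,277),.055),("nar",(237,155),.06)):
    e,a=circ(blob(lo,*q,30)); p,d=dia(s,e,z); print(n,np.round(e[0],1),p.round(4),d.round(4))
e,a=circ(blob((V<70),519,255)); p,d=dia(s,e,.008); print("mat",np.round(e[0],1),p.round(4),d.round(4))
e,a=circ(blob((V<70),237,155,8)); p,d=dia(s,e,.06); print("nardot",np.round(e[0],1),p.round(4),d.round(4))
m=blob((S<60)&(V>150),400,289)
c=max(cv2.findContours(m.astype(np.uint8),cv2.RETR_EXTERNAL,cv2.CHAIN_APPROX_NONE)[0],key=len)
r=cv2.minAreaRect(c);b=cv2.boxPoints(r);P=np.array([ray(s,*q,.028) for q in b]);print("carton",r,P.mean(0),P.round(3).tolist(),np.linalg.norm(P-np.roll(P,1,0),axis=1))
for n,q,th in (("tin",(231,232),.015),("cap",(338,252),.013),("bung",(450,233),.01)): print(n,ray(s,*q,th).round(3))
E
```

```text
(155, 241) [ 10  26 179]
(175, 255) [11 45 91]
(333, 178) [  9  24 178]
(333, 196) [11 44 99]
(436, 167) [ 12  26 176]
(267, 277) [18 29 88]
(237, 145) [ 15  27 115]
(519, 255) [ 15 104  54]
(400, 289) [ 21  27 187]
(300, 200) [ 17 121 154]
large [153.6 240.5] [0.4971 0.3299 0.09  ] [0.0636 0.0636]
med [332.8 177. ] [0.6181 0.0181 0.074 ] [0.0497 0.0495]
small [436.6 166.3] [ 0.6447 -0.175   0.058 ] [0.0356 0.0356]
wide [266.2 277.1] [0.4374 0.1364 0.055 ] [0.0654 0.0695]
nar [238.9 159.6] [0.6537 0.1915 0.06  ] [0.0464 0.0632]
mat [519.3 255. ] [ 0.4862 -0.3403  0.008 ] [0.1068 0.1068]
nardot [236.8 155.5] [0.6615 0.1957 0.06  ] [0.0184 0.0191]
carton ((400.792236328125, 289.1085510253906), (54.936500549316406, 54.00449752807617), 68.74949645996094) [ 0.4192449  -0.10946507  0.028     ] [[0.448, -0.045, 0.028], [0.485, -0.139, 0.028], [0.39, -0.174, 0.028], [0.354, -0.081, 0.028]] [0.09989235 0.10131755 0.10059006 0.0997859 ]
tin [0.525 0.21  0.015]
cap [0.489 0.006 0.013]
bung [ 0.527 -0.209  0.01 ]
```

```bash
python3 - <<'E'
from meas import *
s=ld("top0.npy");print("Ctop",-np.array(s["R"]).T@s["t"])
im=s["image"].astype(int)
s2=ld("side0.npy");im2=s2["image"];hsv=cv2.cvtColor(im2,cv2.COLOR_BGR2HSV);S=hsv[...,1].astype(int);V=hsv[...,2].astype(int)
P=dict(large=(.4971,.3299,.09),med=(.6181,.0181,.074),small=(.6447,-.175,.058),nar=(.6615,.1957,.06),wide=(.4374,.1364,.055),mat=(.4862,-.3403,.008))
for k,p in P.items():
    q=proj(s2,p);u,v=np.round(q).astype(int)
    print(k,q.round(1),hsv[v,u])
    if k=="wide": continue
    w=30
    m=blob((V<70) if k in("nar","mat") else (S<60)&(V>125),u,v,8 if k=="nar" else w)
    e,a=circ(m);pp,d=dia(s2,e,p[2]);print("  ",np.round(e[0],1),pp.round(4),d.round(4))
crop=lambda u,v,w=32:cv2.resize(im2[v-w:v+w,u-w:u+w],(380,380),interpolation=cv2.INTER_NEAREST)
cv2.imwrite("pics/c2.png",np.hstack([crop(329,275),crop(216,240)]))
E
```

```text
Ctop [0.3757515  0.04041314 0.95023056]
large [213.5 305.4] [ 10  30 153]
   [213.3 306.7] [0.4955 0.3317 0.09  ] [0.0625 0.0631]
med [296.4 186.7] [  8  26 154]
   [296.4 187.4] [0.6168 0.0197 0.074 ] [0.0483 0.0489]
small [345.4 149.6] [ 11  28 153]
   [345.3 149.9] [ 0.644  -0.1736  0.058 ] [0.0322 0.0355]
nar [213.8 228.7] [11 82 50]
   [214.  229.3] [0.6598 0.1967 0.06  ] [0.0219 0.0201]
wide [330.1 267.3] [ 9 34 76]
mat [441.4 161. ] [ 15 102  55]
   [441.6 163. ] [ 0.4815 -0.3329  0.008 ] [0.118 0.107]
```

View pics/c2.png

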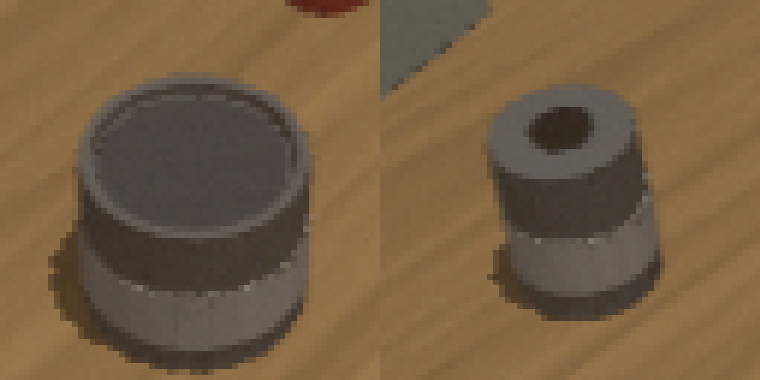

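```bash
cat >> h.py <<'E'
def Rt(o): return Ro.from_euler("xyz",o["orientation"],degrees=True).as_matrix()
def plan(o,pos,Rg):
    R=Rt(o); d=R.T@(np.array(pos)-o["tool_pos"])*1000
    rv=Ro.from_matrix(R.T@Rg).as_rotvec(degrees=True)/5
    return d.round(1),rv.round(2)
RA=np.array([[0,-1,0],[0,0,1],[-1,0,0]],float)   # tool z=+Y
RB=np.array([[0,1,0],[0,0,-1],[-1,0,0]],float)   # tool z=-Y
E
python3 - <<'E'
from h import *
from plant import ctrl
o=ctrl.get_obs();print(Rt(o).round(3))
for Rg in (RA,RB): print(plan(o,(.6443,-.1743,.2),Rg))
E
```

```text
[[-0.     0.955 -0.297]
 [-0.001 -0.297 -0.955]
 [-1.     0.     0.001]]
(array([ 51.8, 667. , 649.5]), array([ 3.254e+01,  0.000e+00, -2.000e-02]))
(array([ 51.8, 667. , 649.5]), array([-3.46,  0.01,  0.  ]))
```

>>> send_rows([
  {"ax": -1.73,"fingers": 1},
  {"ax": -1.73},
  {"dy": 27,"dz": 50},
  {"dy": 27,"dz": 50},
  {"dy": 27,"dz": 50},
  {"dy": 27,"dz": 50},
  {"dy": 27,"dz": 50},
  {"dy": 27,"dz": 50},
  {"dy": 27,"dz": 50},
  {"dy": 27,"dz": 50},
])

```text
validation failed for argument at $.de...
```

>>> send_rows([
  {"dy": 27,"dz": 50},
  {"dy": 27,"dz": 50},
  {"dy": 27,"dz": 50},
  {"dy": 27,"dz": 50},
  {"dy": 27,"dz": 50},
  {"dy": 27,"dz": 50},
  {"dy": 27,"dz": 50},
  {"dy": 27,"dz": 50},
  {},
  {},
])

```text
validation failed for argument at $.de...
```

```bash
cat > snap.py <<'E'
import sys
from h import *
from plant import ctrl
o=ctrl.get_obs();tag=sys.argv[2]
s=ctrl.snapshot(sys.argv[1]); s["o"]=o
np.save(tag+".npy",s,allow_pickle=True); cv2.imwrite(f"pics/{tag}.png",s["image"])
print("t",round(o["clock"],2),"pos",o["tool_pos"].round(4),o["orientation"].round(2),"F",o["force"].round(1),"op",round(o["opening"],4))
if len(sys.argv)>3: print(plan(o,[float(x) for x in sys.argv[3:6]],RB))
E
python3 snap.py wrist w1 .6443 -.1743 .044
```

```text
t 0.15 pos [0.2006 0.6442 0.2509] [   7.25   89.93 -100.05] F [-1.1  0.2 -0. ] op 0.0877
(array([207.8, 667. , 649.3]), array([-3.46,  0.01,  0.  ]))
```

>>> send_rows([
  {"dx": 0,"dy": 0,"dz": 0,"ax": -1.73,"ay": 0,"az": 0,"fingers": 1},
  {"dx": 0,"dy": 0,"dz": 0,"ax": -1.73,"ay": 0,"az": 0,"fingers": 1},
  {"dx": 0,"dy": 27,"dz": 50,"ax": 0,"ay": 0,"az": 0,"fingers": 1},
])

```text
clock: 0.57
tool_pos: [0.2267, 0.5957, 0.25]
orientation: [-1.4, 89.9, -91.2]
force: [1.1, -0.4, -0.7]
opening: 0.0882
```

>>> send_rows([
  {"dx": 0,"dy": 27,"dz": 50,"ax": 0,"ay": 0,"az": 0,"fingers": 1},
  {"dx": 0,"dy": 27,"dz": 50,"ax": 0,"ay": 0,"az": 0,"fingers": 1},
  {"dx": 0,"dy": 27,"dz": 50,"ax": 0,"ay": 0,"az": 0,"fingers": 1},
  {"dx": 0,"dy": 27,"dz": 50,"ax": 0,"ay": 0,"az": 0,"fingers": 1},
  {"dx": 0,"dy": 27,"dz": 50,"ax": 0,"ay": 0,"az": 0,"fingers": 1},
  {"dx": 0,"dy": 27,"dz": 50,"ax": 0,"ay": 0,"az": 0,"fingers": 1},
  {"dx": 0,"dy": 27,"dz": 50,"ax": 0,"ay": 0,"az": 0,"fingers": 1},
  {"dx": 0,"dy": 27,"dz": 50,"ax": 0,"ay": 0,"az": 0,"fingers": 1},
  {"dx": 0,"dy": 27,"dz": 50,"ax": 0,"ay": 0,"az": 0,"fingers": 1},
  {"dx": 0,"dy": 27,"dz": 50,"ax": 0,"ay": 0,"az": 0,"fingers": 1},
  {"dx": 0,"dy": 27,"dz": 50,"ax": 0,"ay": 0,"az": 0,"fingers": 1},
  {"dx": 0,"dy": 27,"dz": 50,"ax": 0,"ay": 0,"az": 0,"fingers": 1},
])

```text
clock: 2.08
tool_pos: [0.5524, -0.0073, 0.2517]
orientation: [112.0, 90.0, 22.1]
force: [1.8, 1.2, 0.1]
opening: 0.088
```

>>> send_rows([
  {"dx": 10,"dy": 27,"dz": 50,"ax": 0,"ay": 0,"az": 0,"fingers": 1},
  {"dx": 20,"dy": 27,"dz": 50,"ax": 0,"ay": 0,"az": 0,"fingers": 1},
  {"dx": 30,"dy": 27,"dz": 50,"ax": 0,"ay": 0,"az": 0,"fingers": 1},
  {"dx": 20,"dy": 7,"dz": 20,"ax": 0,"ay": 0,"az": 0,"fingers": 1},
  {"dx": 0,"dy": 0,"dz": 0,"ax": 0,"ay": 0,"az": 0,"fingers": 1},
  {"dx": 0,"dy": 0,"dz": 0,"ax": 0,"ay": 0,"az": 0,"fingers": 1},
])

```text
clock: 2.82
tool_pos: [0.639, -0.1735, 0.1729]
orientation: [79.3, 90.0, -10.7]
force: [0.0, -0.6, 1.5]
opening: 0.0876
```

```bash
python3 snap.py wrist w1 .6443 -.1743 .044
```

```text
t 2.83 pos [ 0.639  -0.1735  0.1729] [ 79.26  89.97 -10.71] F [ 0.  -0.6  1.5] op 0.0876
(array([129. ,   5.2,   0.8]), array([ 0.01,  0.  , -0.01]))
```

View pics/w1.png

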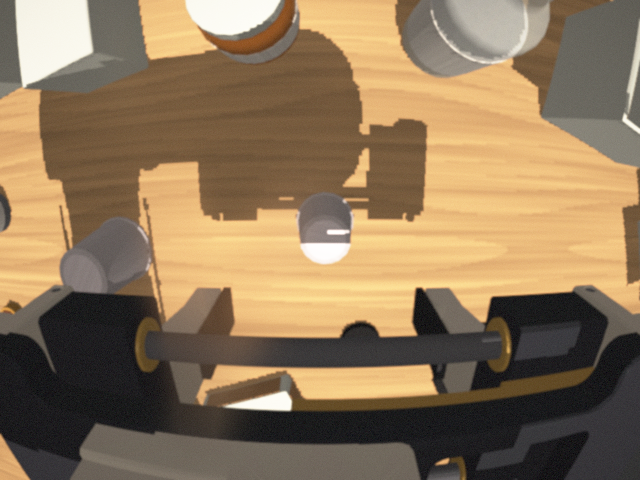

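```bash
cat >> h.py <<'E'
def wray(s,u,v,z):
    o=s["o"];H=np.array(s["hand_eye"]);x=(u-s["cx"])/s["fx"];y=(v-s["cy"])/s["fy"];r=np.hypot(x,y)
    d=np.array([np.sin(r)*x/r,np.sin(r)*y/r,np.cos(r)]) if r>0 else np.array([0,0,1.])
    R=Rt(o);C=R@H[:3,3]+o["tool_pos"];D=R@H[:3,:3]@d
    return C+D*(z-C[2])/D[2]
def wproj(s,X):
    o=s["o"];H=np.array(s["hand_eye"]);p=Rt(o).T@(np.array(X)-o["tool_pos"]);p=H[:3,:3].T@(p-H[:3,3])
    th=np.arctan2(np.hypot(p[0],p[1]),p[2]);f=np.array(p[:2])/np.hypot(p[0],p[1])*th
    return f*s["fx"]+[s["cx"],s["cy"]]
E
python3 - <<'E'
from h import *
s=ld("w1.npy");im=s["image"].copy()
for z,r in ((.058,.018),(0.,.02425)):
    c=np.array([.6443,-.1743,z])
    for a in np.arange(0,6.28,.2):
        u,v=wproj(s,c+[r*np.cos(a),r*np.sin(a),0]);cv2.circle(im,(int(u*1),int(v)),0,(0,255,0),-1)
w=im[170:290,260:390];cv2.imwrite("pics/w1c.png",cv2.resize(w,None,fx=5,fy=5,interpolation=cv2.INTER_NEAREST))
E
```

```text
(no output)
```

View pics/w1c.png

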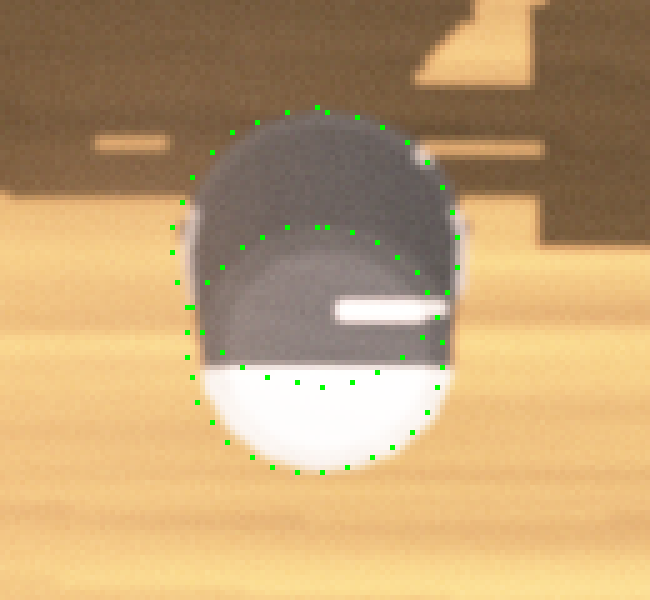

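>>> send_rows([
  {"dx": 40,"dy": 5,"dz": 2,"ax": 0,"ay": 0,"az": 0,"fingers": 1},
  {"dx": 40,"dy": 0,"dz": 0,"ax": 0,"ay": 0,"az": 0,"fingers": 1},
  {"dx": 30,"dy": 0,"dz": 0,"ax": 0,"ay": 0,"az": 0,"fingers": 1},
  {"dx": 19,"dy": 0,"dz": 0,"ax": 0,"ay": 0,"az": 0,"fingers": 1},
  {"dx": 0,"dy": 0,"dz": 0,"ax": 0,"ay": 0,"az": 0,"fingers": 0.3},
  {"dx": 0,"dy": 0,"dz": 0,"ax": 0,"ay": 0,"az": 0,"fingers": 0.3},
  {"dx": 0,"dy": 0,"dz": 0,"ax": 0,"ay": 0,"az": 0,"fingers": 0.3},
  {"dx": 0,"dy": 0,"dz": 0,"ax": 0,"ay": 0,"az": 0,"fingers": 0.3},
])

```text
clock: 3.88
tool_pos: [0.6445, -0.1762, 0.0444]
orientation: [89.1, 89.9, -0.9]
force: [0.6, -0.2, -0.1]
opening: 0.0533
```

>>> send_rows([
  {"dx": 0,"dy": 0,"dz": 0,"ax": 0,"ay": 0,"az": 0,"fingers": 0.3},
  {"dx": 0,"dy": 0,"dz": 0,"ax": 0,"ay": 0,"az": 0,"fingers": 0.3},
  {"dx": 0,"dy": 0,"dz": 0,"ax": 0,"ay": 0,"az": 0,"fingers": 0.3},
])

```text
clock: 4.25
tool_pos: [0.6442, -0.1761, 0.0437]
orientation: [75.3, 90.0, -14.7]
force: [-0.6, 1.4, 3.9]
opening: 0.0411
```

>>> send_rows([
  {"dx": 0,"dy": 0,"dz": 0,"ax": 0,"ay": 0,"az": 0,"fingers": 0.2},
  {"dx": 0,"dy": 0,"dz": 0,"ax": 0,"ay": 0,"az": 0,"fingers": 0.2},
  {"dx": -20,"dy": 0,"dz": 0,"ax": 0,"ay": 0,"az": 0,"fingers": 0.2},
  {"dx": -40,"dy": 0,"dz": 0,"ax": 0,"ay": 0,"az": 0,"fingers": 0.2},
  {"dx": -20,"dy": -20,"dz": 20,"ax": 0,"ay": 0,"az": 0,"fingers": 0.2},
  {"dx": 0,"dy": -35,"dz": 36,"ax": 0,"ay": 0,"az": 0,"fingers": 0.2},
  {"dx": 0,"dy": -35,"dz": 36,"ax": 0,"ay": 0,"az": 0,"fingers": 0.2},
  {"dx": 0,"dy": -35,"dz": 36,"ax": 0,"ay": 0,"az": 0,"fingers": 0.2},
  {"dx": 0,"dy": -25,"dz": 26,"ax": 0,"ay": 0,"az": 0,"fingers": 0.2},
  {"dx": 0,"dy": -8,"dz": 10,"ax": 0,"ay": 0,"az": 0,"fingers": 0.2},
  {"dx": 0,"dy": 0,"dz": 0,"ax": 0,"ay": 0,"az": 0,"fingers": 0.2},
])

```text
clock: 5.62
tool_pos: [0.4857, -0.3406, 0.1231]
orientation: [-115.5, 90.0, 154.4]
force: [0.5, 0.1, -1.1]
opening: 0.0416
```

```bash
python3 snap.py top t1 .4862 -.3403 .052;python3 snap.py side s1 .4862 -.3403 .052 | head -1; python3 - <<'E'
from h import *
a=ld("t1.npy")["image"][180:330,420:600];b=ld("s1.npy")["image"][60:220,370:520]
cv2.imwrite("pics/ts1.png",np.hstack([cv2.resize(a,(400,400)),cv2.resize(b,(400,400))]))
E
```

```text
t 5.62 pos [ 0.4857 -0.3406  0.1231] [-115.5    89.98  154.43] F [ 0.5  0.1 -1.1] op 0.0416
(array([71.1,  0.5, -0.3]), array([-0.01, -0.  ,  0.  ]))
t 5.67 pos [ 0.4863 -0.3401  0.1232] [-142.89   89.99  127.09] F [-0.8 -0.3 -0.1] op 0.0412
```

View pics/ts1.png

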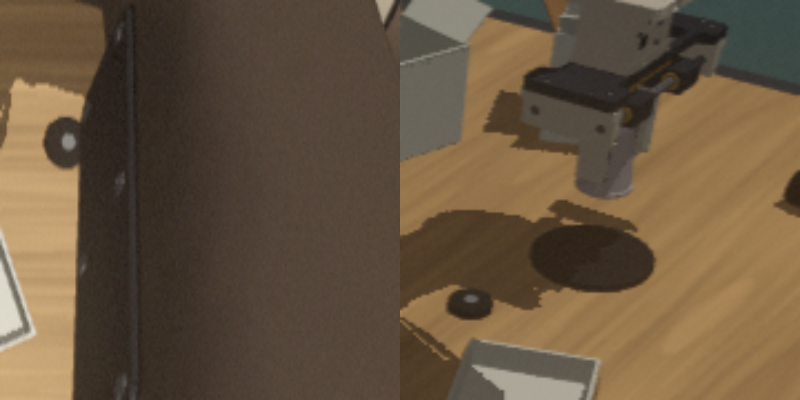

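>>> send_rows([
  {"dx": 30,"dy": 0,"dz": 0,"ax": 0,"ay": 0,"az": 0,"fingers": 0.2},
  {"dx": 25,"dy": 0,"dz": 0,"ax": 0,"ay": 0,"az": 0,"fingers": 0.2},
  {"dx": 10,"dy": 0,"dz": 0,"ax": 0,"ay": 0,"az": 0,"fingers": 0.2},
  {"dx": 5,"dy": 0,"dz": 0,"ax": 0,"ay": 0,"az": 0,"fingers": 0.2},
  {"dx": 0,"dy": 0,"dz": 0,"ax": 0,"ay": 0,"az": 0,"fingers": 0.2},
  {"dx": 0.5,"dy": 0,"dz": 0,"ax": 0,"ay": 0,"az": 0,"fingers": 0.2},
  {"dx": 0,"dy": 0,"dz": 0,"ax": 0,"ay": 0,"az": 0,"fingers": 0.2},
])

```text
clock: 6.6
tool_pos: [0.4863, -0.3402, 0.0535]
orientation: [72.5, 89.9, -17.5]
force: [0.7, 0.3, -0.5]
opening: 0.0416
```

>>> send_rows([
  {"dx": 1,"dy": 0,"dz": 0,"ax": 0,"ay": 0,"az": 0,"fingers": 0.2},
  {"dx": 0,"dy": 0,"dz": 0,"ax": 0,"ay": 0,"az": 0,"fingers": 0.2},
  {"dx": 0,"dy": 0,"dz": 0,"ax": 0,"ay": 0,"az": 0,"fingers": 0.7},
  {"dx": 0,"dy": 0,"dz": 0,"ax": 0,"ay": 0,"az": 0,"fingers": 1},
  {"dx": 0,"dy": 0,"dz": 0,"ax": 0,"ay": 0,"az": 0,"fingers": 1},
  {"dx": 0,"dy": 0,"dz": 0,"ax": 0,"ay": 0,"az": 0,"fingers": 1},
  {"dx": 0,"dy": 0,"dz": 0,"ax": 0,"ay": 0,"az": 0,"fingers": 1},
  {"dx": -30,"dy": 0,"dz": 0,"ax": 0,"ay": 0,"az": 0,"fingers": 1},
  {"dx": -50,"dy": 0,"dz": 0,"ax": 0,"ay": 0,"az": 0,"fingers": 1},
  {"dx": -50,"dy": 0,"dz": 0,"ax": 0,"ay": 0,"az": 0,"fingers": 1},
])

```text
clock: 7.85
tool_pos: [0.4857, -0.34, 0.1831]
orientation: [-103.9, 90.0, 166.1]
force: [1.4, -0.2, -0.4]
opening: 0.0874
```

>>> send_rows([
  {"dx": 0,"dy": 10,"dz": -26,"ax": 0,"ay": 0,"az": 0,"fingers": 1},
  {"dx": 0,"dy": 19,"dz": -52,"ax": 0,"ay": 0,"az": 0,"fingers": 1},
  {"dx": 0,"dy": 19,"dz": -52,"ax": 0,"ay": 0,"az": 0,"fingers": 1},
  {"dx": 0,"dy": 19,"dz": -52,"ax": 0,"ay": 0,"az": 0,"fingers": 1},
  {"dx": 0,"dy": 19,"dz": -52,"ax": 0,"ay": 0,"az": 0,"fingers": 1},
  {"dx": 0,"dy": 19,"dz": -52,"ax": 0,"ay": 0,"az": 0,"fingers": 1},
  {"dx": 0,"dy": 19,"dz": -52,"ax": 0,"ay": 0,"az": 0,"fingers": 1},
  {"dx": 0,"dy": 8,"dz": -20,"ax": 0,"ay": 0,"az": 0,"fingers": 1},
  {"dx": 0,"dy": 0,"dz": 0,"ax": 0,"ay": 0,"az": 0,"fingers": 1},
])

```text
clock: 8.98
tool_pos: [0.6182, 0.0191, 0.1815]
orientation: [-70.7, 90.0, -160.6]
force: [-0.0, -1.3, 0.4]
opening: 0.0876
```

```bash
python3 snap.py top t2 .618 .0185 .060; python3 snap.py side s2|head -1;python3 - <<'E'
from meas import *
s=ld("t2.npy");im=s["image"]
cv2.imwrite("pics/t2c.png",cv2.resize(im[190:320,440:600],None,fx=4,fy=4))
hsv=cv2.cvtColor(im,cv2.COLOR_BGR2HSV);S=hsv[...,1].astype(int);V=hsv[...,2].astype(int)
e,a=circ(blob((S<60)&(V>125),519,250)); p,d=dia(s,e,.066); print(np.round(e[0],1),p.round(4),d.round(4))
E
```

```text
t 8.97 pos [0.6182 0.0191 0.1815] [ -70.73   89.97 -160.61] F [-0.  -1.3  0.4] op 0.0876
(array([ 1.215e+02, -1.000e-01,  6.000e-01]), array([0.02, 0.  , 0.01]))
t 9.03 pos [0.6178 0.018  0.1815] [ -72.7    89.95 -162.65] F [ 0.  -1.4 -0.3] op 0.0874
[525.3 254.1] [ 0.4811 -0.3278  0.066 ] [0.0417 0.0675]
```

View pics/t2c.png

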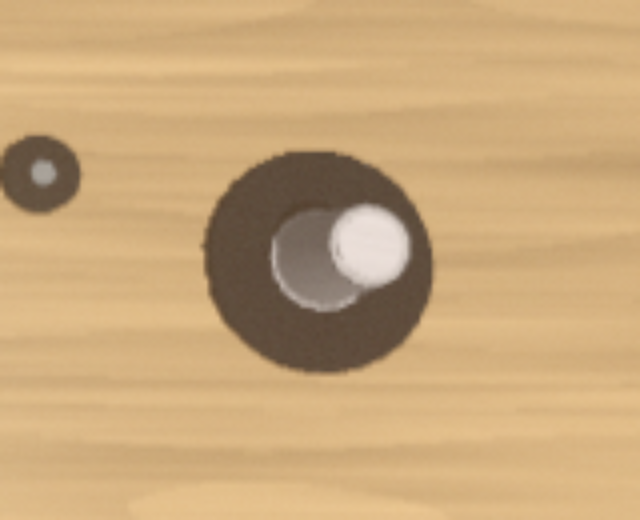

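View pics/t2.png

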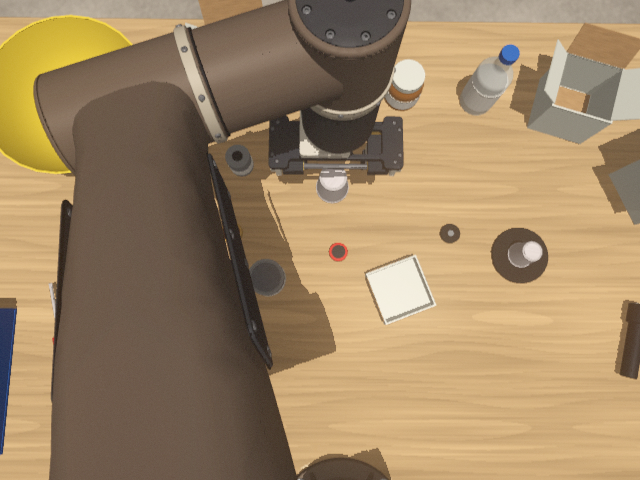

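```bash
python3 - <<'E'
from meas import *
s=ld("t2.npy");im=s["image"]
hsv=cv2.cvtColor(im,cv2.COLOR_BGR2HSV);S=hsv[...,1].astype(int);V=hsv[...,2].astype(int)
e,a=circ(blob((S<60)&(V>175),530,252,20)); p,d=dia(s,e,.066); print(np.round(e[0],1),p.round(4),d.round(4))
E
```

```text
[531.9 251.1] [ 0.4866 -0.34    0.066 ] [0.0358 0.0353]
```

>>> send_rows([
  {"dx": 40,"dy": 0,"dz": 0,"ax": 0,"ay": 0,"az": 0,"fingers": 1},
  {"dx": 40,"dy": 0,"dz": 0,"ax": 0,"ay": 0,"az": 0,"fingers": 1},
  {"dx": 30,"dy": 0,"dz": 0,"ax": 0,"ay": 0,"az": 0,"fingers": 1},
  {"dx": 11.5,"dy": 0,"dz": 0,"ax": 0,"ay": 0,"az": 0,"fingers": 1},
  {"dx": 0,"dy": 0,"dz": 0,"ax": 0,"ay": 0,"az": 0,"fingers": 0.3},
  {"dx": 0,"dy": 0,"dz": 0,"ax": 0,"ay": 0,"az": 0,"fingers": 0.3},
  {"dx": 0,"dy": 0,"dz": 0,"ax": 0,"ay": 0,"az": 0,"fingers": 0.3},
  {"dx": 0,"dy": 0,"dz": 0,"ax": 0,"ay": 0,"az": 0,"fingers": 0.3},
  {"dx": 0,"dy": 0,"dz": 0,"ax": 0,"ay": 0,"az": 0,"fingers": 0.3},
  {"dx": 0,"dy": 0,"dz": 0,"ax": 0,"ay": 0,"az": 0,"fingers": 0.3},
])

```text
clock: 10.32
tool_pos: [0.6186, 0.0181, 0.0613]
orientation: [95.5, 89.9, 5.5]
force: [-0.9, 1.1, 6.7]
opening: 0.0553
```

>>> send_rows([
  {"dx": 0,"dy": 0,"dz": 0,"ax": 0,"ay": 0,"az": 0,"fingers": 0.3},
  {"dx": -20,"dy": 0,"dz": 0,"ax": 0,"ay": 0,"az": 0,"fingers": 0.3},
  {"dx": -40,"dy": 0,"dz": 0,"ax": 0,"ay": 0,"az": 0,"fingers": 0.3},
  {"dx": -30,"dy": -10,"dz": 28,"ax": 0,"ay": 0,"az": 0,"fingers": 0.3},
  {"dx": 0,"dy": -18,"dz": 49,"ax": 0,"ay": 0,"az": 0,"fingers": 0.3},
  {"dx": 0,"dy": -18,"dz": 49,"ax": 0,"ay": 0,"az": 0,"fingers": 0.3},
  {"dx": 0,"dy": -18,"dz": 49,"ax": 0,"ay": 0,"az": 0,"fingers": 0.3},
  {"dx": 0,"dy": -18,"dz": 49,"ax": 0,"ay": 0,"az": 0,"fingers": 0.3},
  {"dx": 0,"dy": -18,"dz": 49,"ax": 0,"ay": 0,"az": 0,"fingers": 0.3},
  {"dx": 0,"dy": -18,"dz": 49,"ax": 0,"ay": 0,"az": 0,"fingers": 0.3},
  {"dx": 0,"dy": -13,"dz": 36,"ax": 0,"ay": 0,"az": 0,"fingers": 0.3},
  {"dx": 0,"dy": 0,"dz": 0,"ax": 0,"ay": 0,"az": 0,"fingers": 0.3},
])

```text
clock: 11.82
tool_pos: [0.4856, -0.3421, 0.1499]
orientation: [-111.8, 89.9, 158.0]
force: [-0.5, 0.2, -2.0]
opening: 0.0558
```

>>> send_rows([
  {"dx": 0,"dy": 0,"dz": 0,"ax": 0,"ay": 0,"az": 0,"fingers": 0.3},
  {"dx": 0,"dy": 0,"dz": 0,"ax": 0,"ay": 0,"az": 0,"fingers": 0.3},
])

```text
clock: 12.08
tool_pos: [0.4874, -0.3393, 0.1503]
orientation: [-163.4, 90.0, 106.6]
force: [-1.4, -0.1, -0.1]
opening: 0.0558
```

```bash
python3 snap.py side s3 .4866 -.340 .068; python3 snap.py wrist w3|head -1;python3 - <<'E'
from h import *
b=ld("s3.npy")["image"][60:220,370:520]
cv2.imwrite("pics/s3c.png",np.hstack([cv2.resize(b,None,fx=3,fy=3), cv2.resize(ld("w3.npy")["image"],None,fx=.53,fy=1)]) if 0 else cv2.resize(b,None,fx=4,fy=3.6))
E
```

```text
t 12.07 pos [ 0.4874 -0.3393  0.1503] [-163.44   89.99  106.63] F [-1.4 -0.1 -0.1] op 0.0558
(array([82.3, -0.8,  0.7]), array([ 0.01, -0.  ,  0.  ]))
t 12.12 pos [ 0.4875 -0.3393  0.1504] [150.42  89.99  60.51] F [ 0.4  0.3 -1.3] op 0.0556
```

View pics/s3c.png

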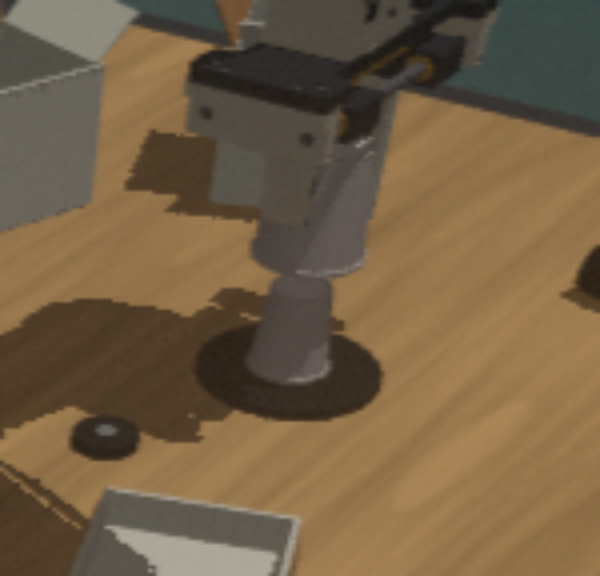

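View pics/w3.png

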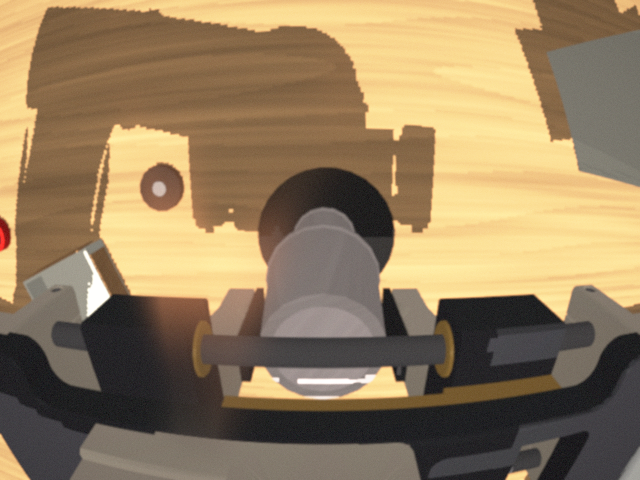

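>>> send_rows([
  {"dx": 20,"dy": 0,"dz": 0,"ax": 0,"ay": 0,"az": 0,"fingers": 0.3},
  {"dx": 25,"dy": 0,"dz": 0,"ax": 0,"ay": 0,"az": 0,"fingers": 0.3},
  {"dx": 20,"dy": 0,"dz": 0,"ax": 0,"ay": 0,"az": 0,"fingers": 0.3},
  {"dx": 10,"dy": 0,"dz": 0,"ax": 0,"ay": 0,"az": 0,"fingers": 0.3},
  {"dx": 5,"dy": 0,"dz": 0,"ax": 0,"ay": 0,"az": 0,"fingers": 0.3},
  {"dx": 1.5,"dy": 0,"dz": 0,"ax": 0,"ay": 0,"az": 0,"fingers": 0.3},
  {"dx": 0,"dy": 0,"dz": 0,"ax": 0,"ay": 0,"az": 0,"fingers": 0.3},
])

```text
clock: 13.05
tool_pos: [0.4875, -0.3402, 0.0696]
orientation: [68.5, 89.9, -21.5]
force: [-0.1, 0.2, -0.1]
opening: 0.0556
```

>>> send_rows([
  {"dx": 1,"dy": 0,"dz": 0,"ax": 0,"ay": 0,"az": 0,"fingers": 0.3},
  {"dx": 0,"dy": 0,"dz": 0,"ax": 0,"ay": 0,"az": 0,"fingers": 0.3},
  {"dx": 0,"dy": 0,"dz": 0,"ax": 0,"ay": 0,"az": 0,"fingers": 0.8},
  {"dx": 0,"dy": 0,"dz": 0,"ax": 0,"ay": 0,"az": 0,"fingers": 1},
  {"dx": 0,"dy": 0,"dz": 0,"ax": 0,"ay": 0,"az": 0,"fingers": 1},
  {"dx": 0,"dy": 0,"dz": 0,"ax": 0,"ay": 0,"az": 0,"fingers": 1},
  {"dx": 0,"dy": 0,"dz": 0,"ax": 0,"ay": 0,"az": 0,"fingers": 1},
  {"dx": -30,"dy": 0,"dz": 0,"ax": 0,"ay": 0,"az": 0,"fingers": 1},
  {"dx": -50,"dy": 0,"dz": 0,"ax": 0,"ay": 0,"az": 0,"fingers": 1},
  {"dx": -50,"dy": 0,"dz": -10,"ax": 0,"ay": 0,"az": 0,"fingers": 1},
  {"dx": 0,"dy": 0,"dz": -40,"ax": 0,"ay": 0,"az": 0,"fingers": 1},
])

```text
clock: 14.42
tool_pos: [0.4893, -0.2915, 0.2022]
orientation: [69.3, 89.6, -20.8]
force: [1.3, 1.4, -1.7]
opening: 0.0875
```

>>> send_rows([
  {"dx": 0,"dy": 0,"dz": -55,"ax": 0,"ay": 0,"az": 0,"fingers": 1},
  {"dx": 0,"dy": 0,"dz": -55,"ax": 0,"ay": 0,"az": 0,"fingers": 1},
  {"dx": 0,"dy": 0,"dz": -55,"ax": 0,"ay": 0,"az": 0,"fingers": 1},
  {"dx": 0,"dy": 0,"dz": -55,"ax": 0,"ay": 0,"az": 0,"fingers": 1},
  {"dx": 0,"dy": 0,"dz": -55,"ax": 0,"ay": 0,"az": 0,"fingers": 1},
  {"dx": 0,"dy": 0,"dz": -55,"ax": 0,"ay": 0,"az": 0,"fingers": 1},
  {"dx": 0,"dy": 0,"dz": -55,"ax": 0,"ay": 0,"az": 0,"fingers": 1},
  {"dx": 0,"dy": 0,"dz": -55,"ax": 0,"ay": 0,"az": 0,"fingers": 1},
  {"dx": 0,"dy": 0,"dz": -55,"ax": 0,"ay": 0,"az": 0,"fingers": 1},
  {"dx": 0,"dy": 0,"dz": -55,"ax": 0,"ay": 0,"az": 0,"fingers": 1},
  {"dx": 0,"dy": 5,"dz": -50,"ax": 0,"ay": 0,"az": 0,"fingers": 1},
  {"dx": 0,"dy": 5,"dz": -20,"ax": 0,"ay": 0,"az": 0,"fingers": 1},
])

```text
clock: 15.92
tool_pos: [0.4968, 0.3324, 0.1975]
orientation: [-15.1, 90.0, -105.0]
force: [-0.5, -0.3, -0.9]
opening: 0.0878
```

>>> send_rows([
  {"dx": 0,"dy": 0,"dz": 0,"ax": 0,"ay": 0,"az": 0,"fingers": 1},
  {"dx": 0,"dy": 0,"dz": 0,"ax": 0,"ay": 0,"az": 0,"fingers": 1},
])

```text
clock: 16.18
tool_pos: [0.4967, 0.3288, 0.1977]
orientation: [-47.7, 90.0, -137.7]
force: [0.7, 0.3, -0.7]
opening: 0.0876
```

```bash
python3 snap.py top t4 .4968 .3305 .076;python3 snap.py wrist w4 |head -1; python3 - <<'E'
from meas import *
s=ld("t4.npy");im=s["image"]
cv2.imwrite("pics/t4c.png",cv2.resize(im[190:320,440:600],None,fx=4,fy=4))
hsv=cv2.cvtColor(im,cv2.COLOR_BGR2HSV);S=hsv[...,1].astype(int);V=hsv[...,2].astype(int)
e,a=circ(blob((S<60)&(V>160),530,252,25)); p,d=dia(s,e,.082); print(np.round(e[0],1),p.round(4),d.round(4))
E
```

```text
t 16.18 pos [0.4967 0.3288 0.1977] [ -47.72   89.95 -137.74] F [ 0.7  0.3 -0.7] op 0.0876
(array([ 1.217e+02,  1.000e-01, -1.700e+00]), array([-0.01,  0.01,  0.01]))
t 16.23 pos [0.4968 0.3287 0.1979] [ -51.6    89.97 -141.65] F [ 0.1 -0.4  0.8] op 0.0877
[536.1 249.4] [ 0.4877 -0.3406  0.082 ] [0.0478 0.0483]
```

View pics/t4c.png

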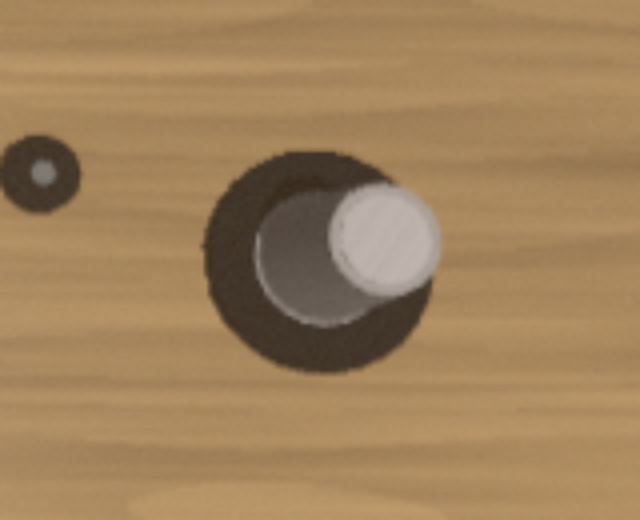

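View pics/w4.png

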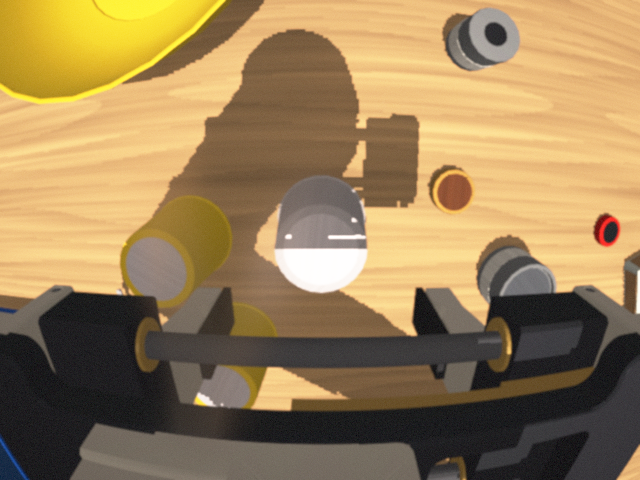

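>>> send_rows([
  {"dx": 40,"dy": 0,"dz": -1.5,"ax": 0,"ay": 0,"az": 0,"fingers": 1},
  {"dx": 40,"dy": 0,"dz": 0,"ax": 0,"ay": 0,"az": 0,"fingers": 1},
  {"dx": 30,"dy": 0,"dz": 0,"ax": 0,"ay": 0,"az": 0,"fingers": 1},
  {"dx": 11.5,"dy": 0,"dz": 0,"ax": 0,"ay": 0,"az": 0,"fingers": 1},
  {"dx": 0,"dy": 0,"dz": 0,"ax": 0,"ay": 0,"az": 0,"fingers": 0.5},
  {"dx": 0,"dy": 0,"dz": 0,"ax": 0,"ay": 0,"az": 0,"fingers": 0.5},
  {"dx": 0,"dy": 0,"dz": 0,"ax": 0,"ay": 0,"az": 0,"fingers": 0.5},
  {"dx": 0,"dy": 0,"dz": 0,"ax": 0,"ay": 0,"az": 0,"fingers": 0.5},
  {"dx": 0,"dy": 0,"dz": 0,"ax": 0,"ay": 0,"az": 0,"fingers": 0.5},
])

```text
clock: 17.4
tool_pos: [0.4976, 0.3318, 0.0777]
orientation: [127.0, 89.9, 37.0]
force: [0.3, -1.8, 6.8]
opening: 0.0697
```

>>> send_rows([
  {"dx": -20,"dy": 0,"dz": 0,"ax": 0,"ay": 0,"az": 0,"fingers": 0.5},
  {"dx": -40,"dy": 0,"dz": 0,"ax": 0,"ay": 0,"az": 0,"fingers": 0.5},
  {"dx": -45,"dy": 0,"dz": 15,"ax": 0,"ay": 0,"az": 0,"fingers": 0.5},
  {"dx": 0,"dy": 0,"dz": 40,"ax": 0,"ay": 0,"az": 0,"fingers": 0.5},
  {"dx": 0,"dy": 0,"dz": 50,"ax": 0,"ay": 0,"az": 0,"fingers": 0.5},
  {"dx": 0,"dy": 0,"dz": 50,"ax": 0,"ay": 0,"az": 0,"fingers": 0.5},
  {"dx": 0,"dy": 0,"dz": 50,"ax": 0,"ay": 0,"az": 0,"fingers": 0.5},
  {"dx": 0,"dy": 0,"dz": 50,"ax": 0,"ay": 0,"az": 0,"fingers": 0.5},
  {"dx": 0,"dy": 0,"dz": 50,"ax": 0,"ay": 0,"az": 0,"fingers": 0.5},
  {"dx": 0,"dy": 0,"dz": 50,"ax": 0,"ay": 0,"az": 0,"fingers": 0.5},
  {"dx": 0,"dy": 0,"dz": 50,"ax": 0,"ay": 0,"az": 0,"fingers": 0.5},
  {"dx": 0,"dy": 0,"dz": 50,"ax": 0,"ay": 0,"az": 0,"fingers": 0.5},
])

```text
clock: 18.9
tool_pos: [0.4967, -0.125, 0.1816]
orientation: [124.8, 90.0, 34.8]
force: [0.2, 0.6, -1.5]
opening: 0.0696
```

>>> send_rows([
  {"dx": 0,"dy": 0,"dz": 50,"ax": 0,"ay": 0,"az": 0,"fingers": 0.5},
  {"dx": 0,"dy": 0,"dz": 50,"ax": 0,"ay": 0,"az": 0,"fingers": 0.5},
  {"dx": 0,"dy": -5,"dz": 50,"ax": 0,"ay": 0,"az": 0,"fingers": 0.5},
  {"dx": 0,"dy": -4.5,"dz": 45,"ax": 0,"ay": 0,"az": 0,"fingers": 0.5},
  {"dx": 0,"dy": 0,"dz": 21,"ax": 0,"ay": 0,"az": 0,"fingers": 0.5},
  {"dx": 0,"dy": 0,"dz": 0,"ax": 0,"ay": 0,"az": 0,"fingers": 0.5},
  {"dx": 0,"dy": 0,"dz": 0,"ax": 0,"ay": 0,"az": 0,"fingers": 0.5},
  {"dx": 0,"dy": 0,"dz": 0,"ax": 0,"ay": 0,"az": 0,"fingers": 0.5},
])

```text
clock: 19.9
tool_pos: [0.4878, -0.3386, 0.1816]
orientation: [109.8, 90.0, 19.8]
force: [0.4, 0.4, -1.3]
opening: 0.0694
```

```bash
python3 snap.py side s5 .4875 -.3406 .084; python3 snap.py wrist w5|head -1;python3 - <<'E'
from h import *
b=ld("s5.npy")["image"][40:220,370:520]
cv2.imwrite("pics/s5c.png",cv2.resize(b,None,fx=3.2,fy=3.2))
E
```

```text
t 19.9 pos [ 0.4878 -0.3386  0.1816] [109.76  89.98  19.84] F [ 0.4  0.4 -1.3] op 0.0694
(array([97.6, -0.4,  2. ]), array([ 0.02, -0.  , -0.  ]))
t 19.95 pos [ 0.4878 -0.3387  0.1816] [93.51 89.98  3.59] F [ 0.1  0.4 -1.3] op 0.0694
```

View pics/s5c.png

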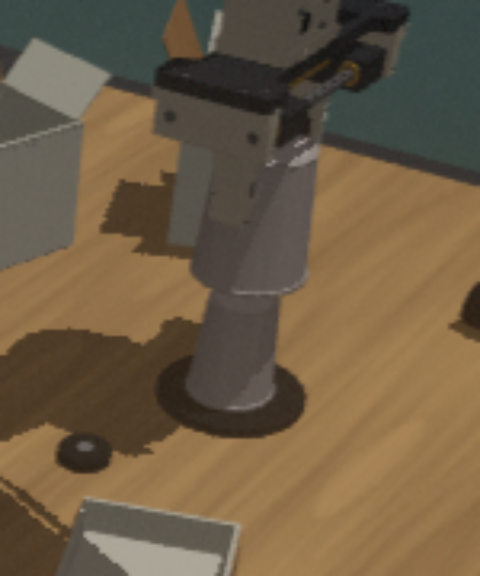

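View pics/w5.png

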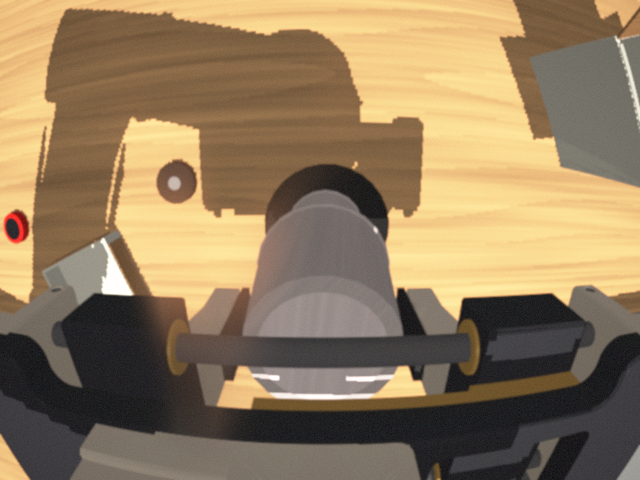

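>>> send_rows([
  {"dx": 0,"dy": -0.5,"dz": 2,"ax": 0,"ay": 0,"az": 0,"fingers": 0.5},
  {"dx": 20,"dy": 0,"dz": 0,"ax": 0,"ay": 0,"az": 0,"fingers": 0.5},
  {"dx": 20,"dy": 0,"dz": 0,"ax": 0,"ay": 0,"az": 0,"fingers": 0.5},
  {"dx": 20,"dy": 0,"dz": 0,"ax": 0,"ay": 0,"az": 0,"fingers": 0.5},
  {"dx": 20,"dy": 0,"dz": 0,"ax": 0,"ay": 0,"az": 0,"fingers": 0.5},
  {"dx": 10,"dy": 0,"dz": 0,"ax": 0,"ay": 0,"az": 0,"fingers": 0.5},
  {"dx": 5,"dy": 0,"dz": 0,"ax": 0,"ay": 0,"az": 0,"fingers": 0.5},
  {"dx": 0,"dy": 0,"dz": 0,"ax": 0,"ay": 0,"az": 0,"fingers": 0.5},
  {"dx": 0,"dy": 0,"dz": 0,"ax": 0,"ay": 0,"az": 0,"fingers": 0.5},
])

```text
clock: 21.12
tool_pos: [0.4875, -0.3418, 0.0871]
orientation: [69.8, 89.9, -20.1]
force: [-0.7, 0.3, -1.8]
opening: 0.0697
```

>>> send_rows([
  {"dx": 2,"dy": 0,"dz": 0,"ax": 0,"ay": 0,"az": 0,"fingers": 0.5},
  {"dx": 0.7,"dy": 0,"dz": 0,"ax": 0,"ay": 0,"az": 0,"fingers": 0.5},
  {"dx": 0,"dy": 0,"dz": 0,"ax": 0,"ay": 0,"az": 0,"fingers": 0.5},
])

```text
clock: 21.5
tool_pos: [0.4877, -0.342, 0.0856]
orientation: [60.8, 89.9, -29.2]
force: [-2.2, 2.6, 10.6]
opening: 0.0696
```

>>> send_rows([
  {"dx": 0,"dy": 0,"dz": 0,"ax": 0,"ay": 0,"az": 0,"fingers": 0.9},
  {"dx": 0,"dy": 0,"dz": 0,"ax": 0,"ay": 0,"az": 0,"fingers": 1},
  {"dx": 0,"dy": 0,"dz": 0,"ax": 0,"ay": 0,"az": 0,"fingers": 1},
  {"dx": 0,"dy": 0,"dz": 0,"ax": 0,"ay": 0,"az": 0,"fingers": 1},
  {"dx": 0,"dy": 0,"dz": 0,"ax": 0,"ay": 0,"az": 0,"fingers": 1},
  {"dx": -30,"dy": 0,"dz": 0,"ax": 0,"ay": 0,"az": 0,"fingers": 1},
  {"dx": -50,"dy": 0,"dz": 0,"ax": 0,"ay": 0,"az": 0,"fingers": 1},
  {"dx": -30,"dy": 0,"dz": -20,"ax": 0,"ay": 0,"az": 0,"fingers": 1},
  {"dx": 0,"dy": -5,"dz": -50,"ax": 0,"ay": 0,"az": 0,"fingers": 1},
  {"dx": 0,"dy": -5,"dz": -50,"ax": 0,"ay": 0,"az": 0,"fingers": 1},
  {"dx": 0,"dy": -5,"dz": -50,"ax": 0,"ay": 0,"az": 0,"fingers": 1},
  {"dx": 0,"dy": -5,"dz": -50,"ax": 0,"ay": 0,"az": 0,"fingers": 1},
])

```text
clock: 23.0
tool_pos: [0.4667, -0.1202, 0.1938]
orientation: [97.3, 90.0, 7.3]
force: [0.1, 1.1, 0.1]
opening: 0.0875
```

>>> send_rows([
  {"dx": 0,"dy": -5,"dz": -50,"ax": 0,"ay": 0,"az": 0,"fingers": 1},
  {"dx": 0,"dy": -5,"dz": -50,"ax": 0,"ay": 0,"az": 0,"fingers": 1},
  {"dx": 0,"dy": -5,"dz": -50,"ax": 0,"ay": 0,"az": 0,"fingers": 1},
  {"dx": 0,"dy": -5,"dz": -50,"ax": 0,"ay": 0,"az": 0,"fingers": 1},
  {"dx": 0,"dy": -5,"dz": -40,"ax": 0,"ay": 0,"az": 0,"fingers": 1},
  {"dx": 0,"dy": -4,"dz": -20,"ax": 0,"ay": 0,"az": 0,"fingers": 1},
  {"dx": 0,"dy": 0,"dz": 0,"ax": 0,"ay": 0,"az": 0,"fingers": 1},
  {"dx": 0,"dy": 0,"dz": 0,"ax": 0,"ay": 0,"az": 0,"fingers": 1},
])

```text
clock: 24.0
tool_pos: [0.4379, 0.138, 0.1936]
orientation: [-51.6, 90.0, -141.6]
force: [-0.3, 0.4, 0.2]
opening: 0.088
```

```bash
python3 snap.py top t6 .438 .138 .055;python3 snap.py wrist w6 |head -1; python3 snap.py side s6 |head -1; python3 - <<'E'
from meas import *
s=ld("t6.npy");im=s["image"]
a=cv2.resize(im[190:320,440:600],None,fx=2.5,fy=2.5)
b=cv2.resize(ld("s6.npy")["image"][60:190,370:530],None,fx=2.5,fy=2.5)
cv2.imwrite("pics/t6c.png",np.hstack([a,b]))
hsv=cv2.cvtColor(im,cv2.COLOR_BGR2HSV);S=hsv[...,1].astype(int);V=hsv[...,2].astype(int)
for th in (125,150,165):
  e,a=circ(blob((S<60)&(V>th),535,250,30)); p,d=dia(s,e,.098); print(th,np.round(e[0],1),p.round(4),d.round(4))
E
```

```text
t 24.0 pos [0.4379 0.138  0.1936] [ -51.63   89.98 -141.62] F [-0.3  0.4  0.2] op 0.088
(array([138.6,   0.2,  -0. ]), array([0., 0., 0.]))
t 24.05 pos [0.438  0.1377 0.1936] [ -45.71   89.99 -135.73] F [0.7 0.6 0.3] op 0.0872
t 24.1 pos [0.438  0.1376 0.1937] [ -42.46   89.99 -132.5 ] F [ 0.4 -0.  -0.7] op 0.0874
125 [540.6 248.5] [ 0.4872 -0.3416  0.098 ] [0.0645 0.0637]
150 [540.8 248.4] [ 0.4874 -0.3419  0.098 ] [0.0637 0.0635]
165 [541.  248.3] [ 0.4876 -0.3423  0.098 ] [0.0631 0.0626]
```

View pics/t6c.png

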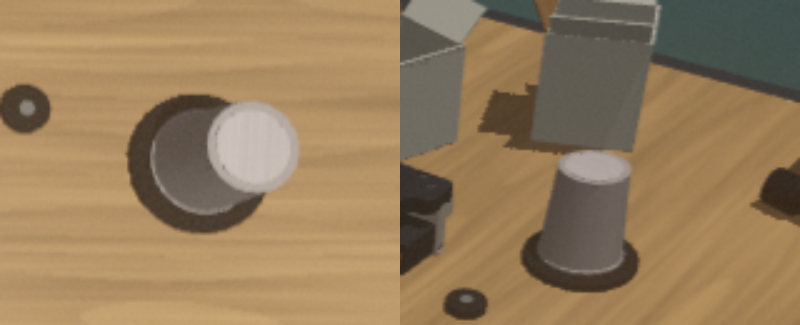

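View pics/w6.png

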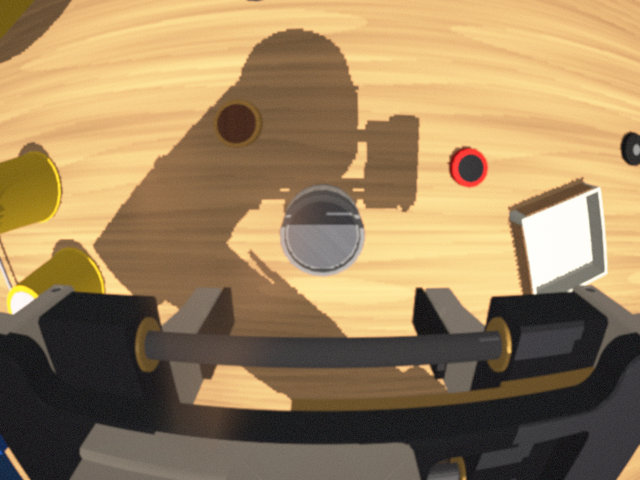

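```bash
python3 - <<'E'
from h import *
s=ld("w6.npy");im=cv2.resize(s["image"][150:310,230:420],None,fx=4,fy=3.75,interpolation=cv2.INTER_NEAREST)
for z,r in ((.055,.033),(.055,.029)):
    for a in np.arange(0,6.28,.15):
        u,v=wproj(s,np.array([.438+r*np.cos(a),.138+r*np.sin(a),z]));cv2.circle(im,(int((u-230+.5)*4),int((v-150+.5)*3.75)),2,(0,255,0),-1)
cv2.imwrite("pics/w6c.png",im)
E
```

```text
(no output)
```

View pics/w6c.png

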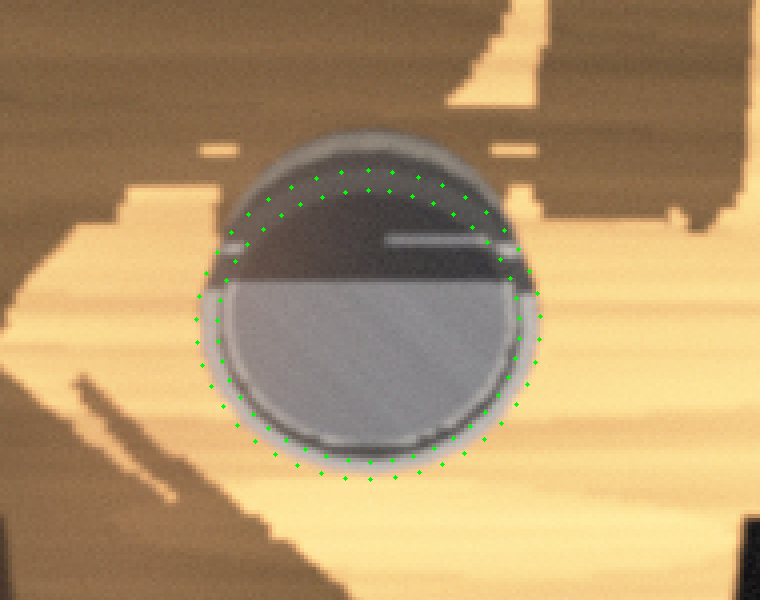

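>>> send_rows([
  {"dx": 45,"dy": 1,"dz": 0,"ax": 0,"ay": 0,"az": 0,"fingers": 1},
  {"dx": 45,"dy": 0,"dz": 0,"ax": 0,"ay": 0,"az": 0,"fingers": 1},
  {"dx": 35,"dy": 0,"dz": 0,"ax": 0,"ay": 0,"az": 0,"fingers": 1},
  {"dx": 12.5,"dy": 0,"dz": 0,"ax": 0,"ay": 0,"az": 0,"fingers": 1},
  {"dx": 0,"dy": 0,"dz": 0,"ax": 0,"ay": 0,"az": 0,"fingers": 0.5},
  {"dx": 0,"dy": 0,"dz": 0,"ax": 0,"ay": 0,"az": 0,"fingers": 0.5},
  {"dx": 0,"dy": 0,"dz": 0,"ax": 0,"ay": 0,"az": 0,"fingers": 0.5},
  {"dx": 0,"dy": 0,"dz": 0,"ax": 0,"ay": 0,"az": 0,"fingers": 0.5},
  {"dx": 0,"dy": 0,"dz": 0,"ax": 0,"ay": 0,"az": 0,"fingers": 0.5},
  {"dx": 0,"dy": 0,"dz": 0,"ax": 0,"ay": 0,"az": 0,"fingers": 0.5},
])

```text
clock: 25.4
tool_pos: [0.4397, 0.1389, 0.0574]
orientation: [123.0, 89.9, 33.1]
force: [-1.2, -1.7, 8.4]
opening: 0.0653
```

>>> send_rows([
  {"dx": -20,"dy": 0,"dz": 0,"ax": 0,"ay": 0,"az": 0,"fingers": 0.5},
  {"dx": -40,"dy": 0,"dz": 0,"ax": 0,"ay": 0,"az": 0,"fingers": 0.5},
  {"dx": -10,"dy": -2,"dz": 25,"ax": 0,"ay": 0,"az": 0,"fingers": 0.5},
  {"dx": 0,"dy": -4,"dz": 50,"ax": 0,"ay": 0,"az": 0,"fingers": 0.5},
  {"dx": 0,"dy": -4,"dz": 50,"ax": 0,"ay": 0,"az": 0,"fingers": 0.5},
  {"dx": 0,"dy": -4,"dz": 50,"ax": 0,"ay": 0,"az": 0,"fingers": 0.5},
  {"dx": 0,"dy": -4,"dz": 50,"ax": 0,"ay": 0,"az": 0,"fingers": 0.5},
  {"dx": 0,"dy": -2,"dz": 23,"ax": 0,"ay": 0,"az": 0,"fingers": 0.5},
  {"dx": 0,"dy": 0,"dz": 0,"ax": 0,"ay": 0,"az": 0,"fingers": 0.5},
  {"dx": 0,"dy": 0,"dz": 0,"ax": 0,"ay": 0,"az": 0,"fingers": 0.5},
  {"dx": 0,"dy": 0,"dz": 0,"ax": 0,"ay": 0,"az": 0,"fingers": 0.5},
])

```text
clock: 26.78
tool_pos: [0.4192, -0.109, 0.1263]
orientation: [116.3, 90.0, 26.4]
force: [-0.2, -0.1, -2.4]
opening: 0.0653
```

```bash
python3 snap.py side s7 .4192 -.1095 .060; python3 snap.py wrist w7|head -1;python3 - <<'E'
from h import *
b=ld("s7.npy")["image"][90:270,330:500]
cv2.imwrite("pics/s7c.png",cv2.resize(b,None,fx=3.2,fy=3.2))
E
```

```text
t 26.77 pos [ 0.4192 -0.109   0.1263] [116.34  89.98  26.4 ] F [-0.2 -0.1 -2.4] op 0.0653
(array([66.3,  0. ,  0.6]), array([ 0.01, -0.  , -0.  ]))
t 26.82 pos [ 0.4192 -0.109   0.1263] [111.15  89.98  21.23] F [-0.   0.4 -1.5] op 0.0657
```

View pics/s7c.png

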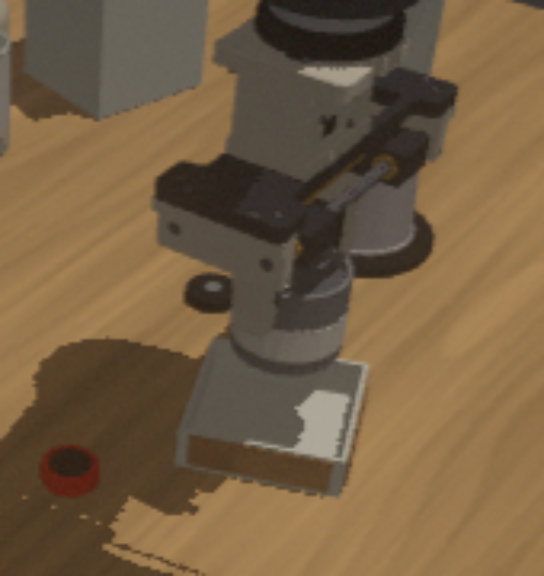

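View pics/w7.png

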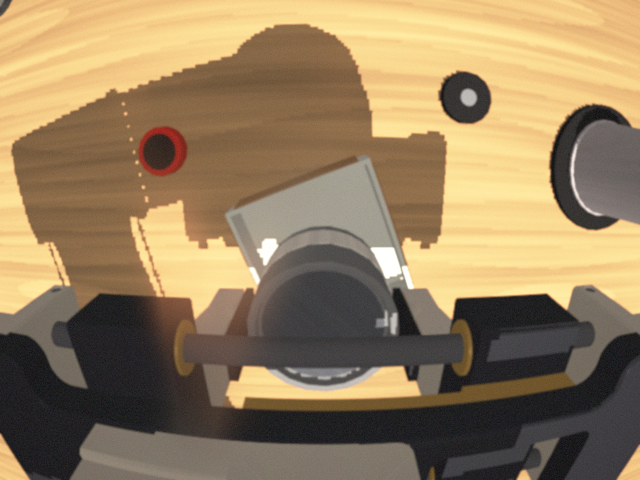

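>>> send_rows([
  {"dx": 25,"dy": 0,"dz": 0.5,"ax": 0,"ay": 0,"az": 0,"fingers": 0.5},
  {"dx": 25,"dy": 0,"dz": 0,"ax": 0,"ay": 0,"az": 0,"fingers": 0.5},
  {"dx": 10,"dy": 0,"dz": 0,"ax": 0,"ay": 0,"az": 0,"fingers": 0.5},
  {"dx": 4,"dy": 0,"dz": 0,"ax": 0,"ay": 0,"az": 0,"fingers": 0.5},
  {"dx": 1,"dy": 0,"dz": 0,"ax": 0,"ay": 0,"az": 0,"fingers": 0.5},
  {"dx": 0,"dy": 0,"dz": 0,"ax": 0,"ay": 0,"az": 0,"fingers": 0.5},
  {"dx": 0,"dy": 0,"dz": 0,"ax": 0,"ay": 0,"az": 0,"fingers": 0.5},
])

```text
clock: 27.75
tool_pos: [0.4194, -0.1101, 0.0617]
orientation: [99.9, 89.9, 9.9]
force: [0.3, -0.4, -1.5]
opening: 0.0654
```

>>> send_rows([
  {"dx": 1,"dy": 0,"dz": 0,"ax": 0,"ay": 0,"az": 0,"fingers": 0.5},
  {"dx": 0.5,"dy": 0,"dz": 0,"ax": 0,"ay": 0,"az": 0,"fingers": 0.5},
  {"dx": 0,"dy": 0,"dz": 0,"ax": 0,"ay": 0,"az": 0,"fingers": 0.5},
  {"dx": 0,"dy": 0,"dz": 0,"ax": 0,"ay": 0,"az": 0,"fingers": 0.5},
])

```text
clock: 28.25
tool_pos: [0.4192, -0.1101, 0.0604]
orientation: [86.5, 90.0, -3.5]
force: [-3.9, 1.5, 9.2]
opening: 0.0653
```

>>> send_rows([
  {"dx": 0,"dy": 0,"dz": 0,"ax": 0,"ay": 0,"az": 0,"fingers": 0.9},
  {"dx": 0,"dy": 0,"dz": 0,"ax": 0,"ay": 0,"az": 0,"fingers": 1},
  {"dx": 0,"dy": 0,"dz": 0,"ax": 0,"ay": 0,"az": 0,"fingers": 1},
  {"dx": 0,"dy": 0,"dz": 0,"ax": 0,"ay": 0,"az": 0,"fingers": 1},
  {"dx": 0,"dy": 0,"dz": 0,"ax": 0,"ay": 0,"az": 0,"fingers": 1},
  {"dx": -30,"dy": 0,"dz": 0,"ax": 0,"ay": 0,"az": 0,"fingers": 1},
  {"dx": -50,"dy": 0,"dz": 0,"ax": 0,"ay": 0,"az": 0,"fingers": 1},
  {"dx": -50,"dy": 15,"dz": -18,"ax": 0,"ay": 0,"az": 0,"fingers": 1},
  {"dx": 0,"dy": 32,"dz": -40,"ax": 0,"ay": 0,"az": 0,"fingers": 1},
  {"dx": 0,"dy": 32,"dz": -40,"ax": 0,"ay": 0,"az": 0,"fingers": 1},
  {"dx": 0,"dy": 32,"dz": -40,"ax": 0,"ay": 0,"az": 0,"fingers": 1},
  {"dx": 0,"dy": 32,"dz": -40,"ax": 0,"ay": 0,"az": 0,"fingers": 1},
])

```text
clock: 29.75
tool_pos: [0.5628, 0.0693, 0.1897]
orientation: [106.4, 90.0, 16.5]
force: [0.1, -0.7, -0.1]
opening: 0.0873
```

>>> send_rows([
  {"dx": 0,"dy": 32,"dz": -40,"ax": 0,"ay": 0,"az": 0,"fingers": 1},
  {"dx": 0,"dy": 32,"dz": -40,"ax": 0,"ay": 0,"az": 0,"fingers": 1},
  {"dx": 0,"dy": 24,"dz": -34,"ax": 0,"ay": 0,"az": 0,"fingers": 1},
  {"dx": 0,"dy": 10,"dz": -14,"ax": 0,"ay": 0,"az": 0,"fingers": 1},
  {"dx": 0,"dy": 0,"dz": 0,"ax": 0,"ay": 0,"az": 0,"fingers": 1},
  {"dx": 0,"dy": 0,"dz": 0,"ax": 0,"ay": 0,"az": 0,"fingers": 1},
])

```text
clock: 30.5
tool_pos: [0.6593, 0.1951, 0.1896]
orientation: [-68.3, 90.0, -158.3]
force: [-0.2, 0.1, -1.4]
opening: 0.0877
```

```bash
python3 snap.py top t8 .6607 .1962 .041;python3 snap.py wrist w8 |head -1; python3 - <<'E'
from meas import *
s=ld("t8.npy");im=s["image"]
a=cv2.resize(im[230:340,340:470],None,fx=3,fy=3)
w=ld("w8.npy");b=w["image"].copy()
for z,r in ((.06,.023),(0.0,.023)):
    for t in np.arange(0,6.28,.15):
        u,v=wproj(w,np.array([.6607+r*np.cos(t),.1962+r*np.sin(t),z]));cv2.circle(b,(round(u),round(v)),0,(0,255,0),-1)
b=cv2.resize(b[150:300,250:400],(330,330),interpolation=cv2.INTER_NEAREST)
cv2.imwrite("pics/t8c.png",np.hstack([a,b]))
E
```

```text
t 30.5 pos [0.6593 0.1951 0.1896] [ -68.28   89.96 -158.3 ] F [-0.2  0.1 -1.4] op 0.0877
(array([148.6,   1.5,  -1.2]), array([-0.  ,  0.  ,  0.01]))
t 30.55 pos [0.6594 0.1949 0.1899] [ -75.47   89.99 -165.49] F [-0.2 -0.9  0.7] op 0.0879
```

View pics/t8c.png

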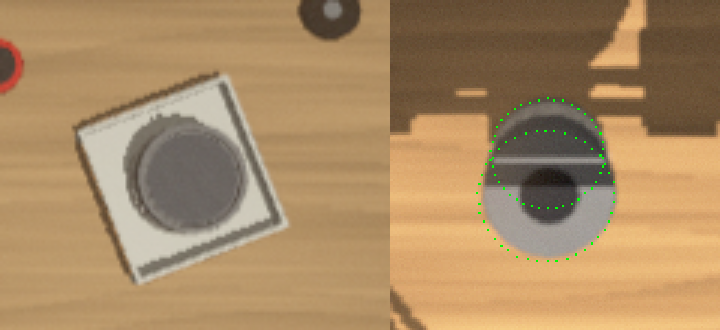

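View pics/w8.png

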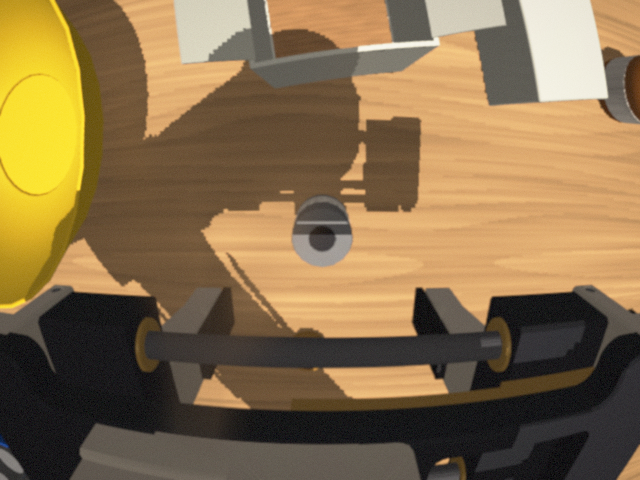

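```bash
python3 - <<'E'
from meas import *
s=ld("t8.npy");im=s["image"];V=cv2.cvtColor(im,cv2.COLOR_BGR2HSV)[...,2]
print(V[289,385:430].tolist())
for th in (115,125,135,145):
  e,a=circ(blob(cv2.morphologyEx((V<th).astype(np.uint8),cv2.MORPH_OPEN,np.ones((5,5),np.uint8)),403,289,22)); p,d=dia(s,e,.058); print(th,np.round(e[0],1),p.round(4),d.round(4))
E
```

```text
[77, 125, 134, 119, 109, 107, 108, 106, 103, 106, 106, 107, 110, 108, 110, 105, 108, 109, 109, 104, 107, 109, 109, 109, 110, 110, 107, 107, 106, 105, 107, 105, 108, 105, 126, 105, 136, 163, 201, 206, 143, 106, 106, 187, 196]
115 [403.3 288.8] [ 0.4181 -0.1091  0.058 ] [0.0517 0.0526]
125 [403.9 289.4] [ 0.4169 -0.1101  0.058 ] [0.055  0.0578]
135 [402.  287.3] [ 0.4206 -0.1068  0.058 ] [0.0614 0.0723]
145 [400.9 287.7] [ 0.42   -0.1047  0.058 ] [0.0673 0.0747]
```

>>> send_rows([
  {"dx": 45,"dy": 1.5,"dz": -1,"ax": 0,"ay": 0,"az": 0,"fingers": 1},
  {"dx": 45,"dy": 0,"dz": 0,"ax": 0,"ay": 0,"az": 0,"fingers": 1},
  {"dx": 40,"dy": 0,"dz": 0,"ax": 0,"ay": 0,"az": 0,"fingers": 1},
  {"dx": 18,"dy": 0,"dz": 0,"ax": 0,"ay": 0,"az": 0,"fingers": 1},
  {"dx": 0,"dy": 0,"dz": 0,"ax": 0,"ay": 0,"az": 0,"fingers": 0.3},
  {"dx": 0,"dy": 0,"dz": 0,"ax": 0,"ay": 0,"az": 0,"fingers": 0.3},
  {"dx": 0,"dy": 0,"dz": 0,"ax": 0,"ay": 0,"az": 0,"fingers": 0.3},
  {"dx": 0,"dy": 0,"dz": 0,"ax": 0,"ay": 0,"az": 0,"fingers": 0.3},
  {"dx": 0,"dy": 0,"dz": 0,"ax": 0,"ay": 0,"az": 0,"fingers": 0.3},
  {"dx": 0,"dy": 0,"dz": 0,"ax": 0,"ay": 0,"az": 0,"fingers": 0.3},
  {"dx": 0,"dy": 0,"dz": 0,"ax": 0,"ay": 0,"az": 0,"fingers": 0.3},
  {"dx": 0,"dy": 0,"dz": 0,"ax": 0,"ay": 0,"az": 0,"fingers": 0.3},
])

```text
clock: 32.1
tool_pos: [0.6617, 0.197, 0.0424]
orientation: [97.7, 90.0, 7.7]
force: [-1.8, -1.0, 6.6]
opening: 0.0455
```

>>> send_rows([
  {"dx": -20,"dy": 0,"dz": 0,"ax": 0,"ay": 0,"az": 0,"fingers": 0.3},
  {"dx": -40,"dy": 0,"dz": 0,"ax": 0,"ay": 0,"az": 0,"fingers": 0.3},
  {"dx": -30,"dy": -10,"dz": 13,"ax": 0,"ay": 0,"az": 0,"fingers": 0.3},
  {"dx": 0,"dy": -32,"dz": 40,"ax": 0,"ay": 0,"az": 0,"fingers": 0.3},
  {"dx": 0,"dy": -32,"dz": 40,"ax": 0,"ay": 0,"az": 0,"fingers": 0.3},
  {"dx": 0,"dy": -32,"dz": 40,"ax": 0,"ay": 0,"az": 0,"fingers": 0.3},
  {"dx": 0,"dy": -32,"dz": 40,"ax": 0,"ay": 0,"az": 0,"fingers": 0.3},
  {"dx": 0,"dy": -32,"dz": 40,"ax": 0,"ay": 0,"az": 0,"fingers": 0.3},
  {"dx": 0,"dy": -32,"dz": 40,"ax": 0,"ay": 0,"az": 0,"fingers": 0.3},
  {"dx": 0,"dy": -28,"dz": 36,"ax": 0,"ay": 0,"az": 0,"fingers": 0.3},
  {"dx": 0,"dy": -13,"dz": 17,"ax": 0,"ay": 0,"az": 0,"fingers": 0.3},
  {"dx": 0,"dy": 0,"dz": 0,"ax": 0,"ay": 0,"az": 0,"fingers": 0.3},
])

```text
clock: 33.6
tool_pos: [0.4183, -0.1098, 0.1325]
orientation: [102.4, 89.9, 12.3]
force: [-0.1, -0.1, -1.7]
opening: 0.0458
```

>>> send_rows([
  {"dx": 0,"dy": 0,"dz": 0,"ax": 0,"ay": 0,"az": 0,"fingers": 0.3},
  {"dx": 0,"dy": 0,"dz": 0,"ax": 0,"ay": 0,"az": 0,"fingers": 0.3},
])

```text
clock: 33.85
tool_pos: [0.4194, -0.1085, 0.1318]
orientation: [84.5, 90.0, -5.5]
force: [-0.4, 0.6, -1.9]
opening: 0.0453
```

```bash
python3 snap.py side s9 .4188 -.1098 .095; python3 snap.py wrist w9|head -1;python3 - <<'E'
from h import *
b=ld("s9.npy")["image"][90:270,330:500]
w=ld("w9.npy");m=w["image"].copy()
for z,r in ((.058,.033),):
    for t in np.arange(0,6.28,.15):
        u,v=wproj(w,np.array([.4188+r*np.cos(t),-.1098+r*np.sin(t),z]));cv2.circle(m,(round(u),round(v)),0,(0,255,0),-1)
cv2.imwrite("pics/s9c.png",np.hstack([cv2.resize(b,(400,424)),cv2.resize(m[150:400,220:430],(356,424),interpolation=cv2.INTER_NEAREST)]))
E
```

```text
t 33.85 pos [ 0.4194 -0.1085  0.1318] [84.46 89.99 -5.48] F [-0.4  0.6 -1.9] op 0.0453
(array([36.8, -0.6,  1.3]), array([ 0.01,  0.  , -0.  ]))
t 33.9 pos [ 0.4192 -0.1085  0.1316] [ -67.49   89.99 -157.43] F [-0.8 -0.4 -0.2] op 0.0453
```

View pics/s9c.png

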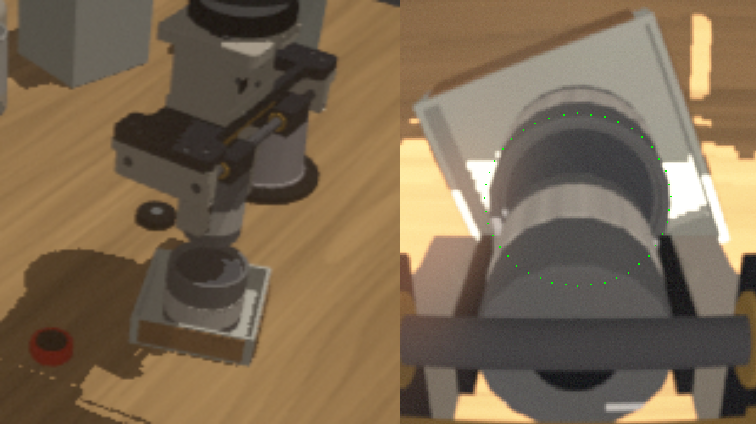

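>>> send_rows([
  {"dx": 15,"dy": -0.5,"dz": 1,"ax": 0,"ay": 0,"az": 0,"fingers": 0.3},
  {"dx": 12,"dy": 0,"dz": 0,"ax": 0,"ay": 0,"az": 0,"fingers": 0.3},
  {"dx": 7,"dy": 0,"dz": 0,"ax": 0,"ay": 0,"az": 0,"fingers": 0.3},
  {"dx": 1,"dy": 0,"dz": 0,"ax": 0,"ay": 0,"az": 0,"fingers": 0.3},
  {"dx": 0,"dy": 0,"dz": 0,"ax": 0,"ay": 0,"az": 0,"fingers": 0.3},
  {"dx": 0,"dy": 0,"dz": 0,"ax": 0,"ay": 0,"az": 0,"fingers": 0.3},
])

```text
clock: 34.7
tool_pos: [0.4183, -0.1101, 0.097]
orientation: [97.0, 90.0, 7.0]
force: [0.5, 0.3, -1.2]
opening: 0.0457
```

>>> send_rows([
  {"dx": 1.5,"dy": 0,"dz": 0,"ax": 0,"ay": 0,"az": 0,"fingers": 0.3},
  {"dx": 0.5,"dy": 0,"dz": 0,"ax": 0,"ay": 0,"az": 0,"fingers": 0.3},
  {"dx": 0,"dy": 0,"dz": 0,"ax": 0,"ay": 0,"az": 0,"fingers": 0.3},
])

```text
clock: 35.08
tool_pos: [0.4183, -0.1101, 0.0954]
orientation: [86.3, 90.0, -3.7]
force: [-2.7, 0.8, 6.8]
opening: 0.0454
```

>>> send_rows([
  {"dx": 0,"dy": 0,"dz": 0,"ax": 0,"ay": 0,"az": 0,"fingers": 0.7},
  {"dx": 0,"dy": 0,"dz": 0,"ax": 0,"ay": 0,"az": 0,"fingers": 1},
  {"dx": 0,"dy": 0,"dz": 0,"ax": 0,"ay": 0,"az": 0,"fingers": 1},
  {"dx": 0,"dy": 0,"dz": 0,"ax": 0,"ay": 0,"az": 0,"fingers": 1},
  {"dx": 0,"dy": 0,"dz": 0,"ax": 0,"ay": 0,"az": 0,"fingers": 1},
  {"dx": -30,"dy": 0,"dz": 0,"ax": 0,"ay": 0,"az": 0,"fingers": 1},
  {"dx": -50,"dy": 0,"dz": 0,"ax": 0,"ay": 0,"az": 0,"fingers": 1},
  {"dx": -50,"dy": 10,"dz": -20,"ax": 0,"ay": 0,"az": 0,"fingers": 1},
  {"dx": 0,"dy": 15,"dz": -50,"ax": 0,"ay": 0,"az": 0,"fingers": 1},
  {"dx": 0,"dy": 15,"dz": -50,"ax": 0,"ay": 0,"az": 0,"fingers": 1},
  {"dx": 0,"dy": 15,"dz": -50,"ax": 0,"ay": 0,"az": 0,"fingers": 1},
  {"dx": 0,"dy": 15,"dz": -50,"ax": 0,"ay": 0,"az": 0,"fingers": 1},
])

```text
clock: 36.58
tool_pos: [0.4882, 0.1116, 0.2248]
orientation: [116.6, 90.0, 26.6]
force: [0.8, -0.3, 0.2]
opening: 0.0873
```

>>> send_rows([
  {"dx": 0,"dy": 0,"dz": -50,"ax": 0,"ay": 0,"az": 0,"fingers": 1},
  {"dx": 0,"dy": 0,"dz": -50,"ax": 0,"ay": 0,"az": 0,"fingers": 1},
  {"dx": 0,"dy": 0,"dz": -50,"ax": 0,"ay": 0,"az": 0,"fingers": 1},
  {"dx": 0,"dy": 0,"dz": -30,"ax": 0,"ay": 0,"az": 0,"fingers": 1},
  {"dx": 0,"dy": 0,"dz": 0,"ax": 0,"ay": 0,"az": 0,"fingers": 1},
  {"dx": 0,"dy": 0,"dz": 0,"ax": 0,"ay": 0,"az": 0,"fingers": 1},
])

```text
clock: 37.33
tool_pos: [0.4878, 0.2893, 0.2244]
orientation: [-46.0, 89.9, -136.0]
force: [-1.4, -0.7, -0.7]
opening: 0.0872
```

```bash
python3 snap.py top t10; python3 snap.py side s10 ;python3 - <<'E'
from meas import *
s=ld("t10.npy");im=s["image"];hsv=cv2.cvtColor(im,cv2.COLOR_BGR2HSV);S=hsv[...,1].astype(int);V=hsv[...,2].astype(int)
u,v=np.round(proj(s,(.4183,-.11,.113))).astype(int);print(u,v)
e,a=circ(blob(V<75,u,v,10)); p,d=dia(s,e,.113); print("nar dot",np.round(e[0],1),p.round(4),d.round(4))
e,a=circ(blob((S<60)&(V>150),541,248,30)); p,d=dia(s,e,.098); print("large",p.round(4),d.round(4))
s0=ld("top0.npy")
for n,q,w in (("cap",(338,252),14),("bung",(450,233),14),("tin",(231,232),14)):
    out=[]
    for x in (s0,s):
        h=cv2.cvtColor(x["image"],cv2.COLOR_BGR2HSV).astype(int)
        m=(h[...,2]<75); 
        try: e,a=circ(blob(m,*q,w)); out.append(np.round(e[0],1))
        except Exception as ex: out.append(str(ex)[:40])
    print(n,out)
b=ld("s10.npy")["image"]
cv2.imwrite("pics/s10c.png",np.hstack([cv2.resize(im[230:340,340:470],(400,340)),cv2.resize(b[110:260,340:510],(385,340))]))
E
```

```text
t 37.33 pos [0.4878 0.2893 0.2244] [ -45.96   89.95 -135.96] F [-1.4 -0.7 -0.7] op 0.0872
t 37.38 pos [0.4879 0.289  0.2246] [ -44.12   89.97 -134.15] F [-0.4 -1.1 -0.5] op 0.0876
409 287Traceback (most recent call last):
  File "<stdin>", line 4, in <module>
  File "meas.py", line 8, in circ
    h=cv2.convexHull(c); return cv2.fitEllipse(c),cv2.contourArea(c)
                                ~~~~~~~~~~~~~~^^^
cv2.error: OpenCV(4.12.0) /io/opencv/modules/imgproc/src/shapedescr.cpp:361: error: (-201:Incorrect size of input array) There should be at least 5 points to fit the ellipse in function 'fitEllipseNoDirect'
```

View pics/t10.png

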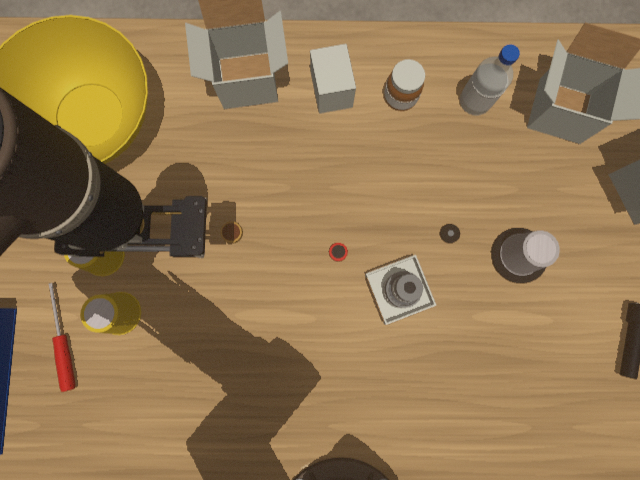

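```bash
python3 - <<'E'
from meas import *
s=ld("t10.npy");im=s["image"];hsv=cv2.cvtColor(im,cv2.COLOR_BGR2HSV);S=hsv[...,1].astype(int);V=hsv[...,2].astype(int)
print(V[288,395:425].tolist())
for n,th in (("dot",62),("dot",70)):
    m=blob(V<th,409,288,8); ys,xs=np.nonzero(m); print(n,m.sum(),xs.mean(),ys.mean(),ray(s,xs.mean(),ys.mean(),.113).round(4))
e,a=circ(blob((S<60)&(V>150),541,248,30)); p,d=dia(s,e,.098); print("large",p.round(4),d.round(4))
b=ld("s10.npy")["image"]
cv2.imwrite("pics/s10c.png",np.hstack([cv2.resize(im[230:340,340:470],(400,340)),cv2.resize(b[110:260,340:510],(385,340))]))
s0=ld("top0.npy")
for n,q in (("cap",(338,252)),("bung",(450,233)),("tin",(231,232))):
    out=[]
    for x in (s0,s):
        v=cv2.cvtColor(x["image"],cv2.COLOR_BGR2HSV)[...,2]
        m=blob(v<(75 if n!="tin" else 90),*q,14);ys,xs=np.nonzero(m);out.append((int(m.sum()),xs.mean().round(1),ys.mean().round(1)))
    print(n,out)
E
```

```text
[75, 103, 133, 134, 134, 133, 134, 133, 134, 86, 74, 75, 76, 79, 77, 78, 81, 79, 79, 74, 81, 128, 133, 134, 133, 132, 134, 135, 173, 176]Traceback (most recent call last):
  File "<stdin>", line 5, in <module>
  File "meas.py", line 5, in blob
    return l==1+np.argmax(st[1:,4])
                ~~~~~~~~~^^^^^^^^^^
    return _wrapfunc(a, 'argmax', axis=axis, out=out, **kwds)
    return bound(*args, **kwds)
ValueError: attempt to get argmax of an empty sequence
```

```bash
python3 - <<'E'
from meas import *
s=ld("t10.npy");im=s["image"];hsv=cv2.cvtColor(im,cv2.COLOR_BGR2HSV);S=hsv[...,1].astype(int);V=hsv[...,2].astype(int)
m=blob(V<100,409,288,7); ys,xs=np.nonzero(m); print("dot",m.sum(),xs.mean(),ys.mean(),ray(s,xs.mean(),ys.mean(),.113).round(4))
b=ld("s10.npy")["image"]
cv2.imwrite("pics/s10c.png",np.hstack([cv2.resize(im[230:340,340:470],(400,340)),cv2.resize(b[110:260,340:510],(385,340))]))
e,a=circ(blob((S<60)&(V>150),541,248,30)); p,d=dia(s,e,.098); print("large",p.round(4),d.round(4))
s0=ld("top0.npy")
for n,q in (("cap",(338,252)),("bung",(450,233)),("tin",(231,232))):
    out=[]
    for x,th in ((s0,80),(s,95)):
        v=cv2.cvtColor(x["image"],cv2.COLOR_BGR2HSV)[...,2]
        m=blob(v<th,*q,14);ys,xs=np.nonzero(m);out.append((int(m.sum()),xs.mean().round(1),ys.mean().round(1)))
    print(n,out)
E
```

```text
dot 109 409.29357798165137 287.0366972477064 [ 0.4184 -0.11    0.113 ]
large [ 0.4873 -0.3421  0.098 ] [0.0636 0.063 ]
cap [(117, np.float64(338.2), np.float64(251.0)), (122, np.float64(338.2), np.float64(251.1))]
bung [(263, np.float64(449.3), np.float64(233.1)), (265, np.float64(449.4), np.float64(233.1))]Traceback (most recent call last):
  File "<stdin>", line 12, in <module>
  File "meas.py", line 5, in blob
    return l==1+np.argmax(st[1:,4])
                ~~~~~~~~~^^^^^^^^^^
    return _wrapfunc(a, 'argmax', axis=axis, out=out, **kwds)
    return bound(*args, **kwds)
ValueError: attempt to get argmax of an empty sequence
```

View pics/s10c.png

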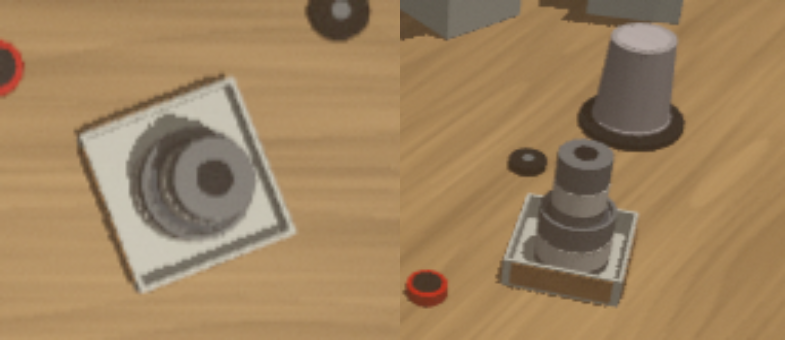

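```bash
python3 - <<'E'
from meas import *
t=ld("t10.npy");s=ld("s10.npy");V=cv2.cvtColor(s["image"],cv2.COLOR_BGR2HSV)
def P(c): return np.diag([1,1,1])@np.array([[c["fx"],0,c["cx"]],[0,c["fy"],c["cy"]],[0,0,1]])@np.c_[c["R"],c["t"]]
def tri(a,b):
    X=cv2.triangulatePoints(P(t),P(s),np.array(a,float).reshape(2,1),np.array(b,float).reshape(2,1));return (X[:3]/X[3]).ravel().round(4)
u,v=np.round(proj(s,(.4184,-.11,.113))).astype(int);print(u,v,V[v,u])
m=blob(V[...,2]<80,u,v,6);ys,xs=np.nonzero(m);print(m.sum(),xs.mean(),ys.mean())
print("narrow top",tri((409.3,287.0),(xs.mean(),ys.mean())))
e,_=circ(blob((V[...,1]<60)&(V[...,2]>125),*np.round(proj(s,(.4873,-.342,.098))).astype(int),20));print("large top",tri((540.8,248.4),e[0]),dia(s,e,.098))
h=cv2.cvtColor(t["image"],cv2.COLOR_BGR2HSV);print("tin",h[232,231],ld("top0.npy")["image"][232,231])
cv2.imwrite("pics/tin.png",np.hstack([cv2.resize(x["image"][210:255,205:255],None,fx=6,fy=6) for x in (ld("top0.npy"),t)]))
E
```

```text
421 177 [11 88 64]
47 421.72340425531917 177.2127659574468
narrow top [ 0.418  -0.1103  0.1123]
large top [ 0.4873 -0.3427  0.0965] (array([ 0.48585475, -0.34027567,  0.098     ]), array([0.06503021, 0.06354791]))
tin [ 13 135  70] [37 59 99]
```

View pics/tin.png

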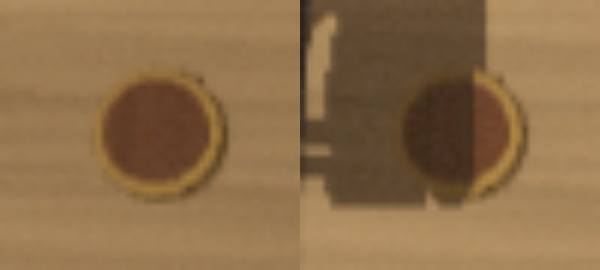

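Heights agree (narrow top 112 mm against 113 expected, large top 96.5 against 98). The cap, tin and bung have not moved, so I'm handing in.

```bash
python3 -c "
from plant import ctrl
print(ctrl.close_job(), ctrl.get_obs()['clock'])"
```

```text
the job is handed in; nothing more can be done
the job is handed in; nothing more can be done
```

The three beakers are nested upside down on the mat. The wide canister is in the carton with the narrow one in its top. I released everything, backed the arm clear and handed the job in at about 37.4 s; no verdict was reported.

Last checks, all from the cameras:

| Check | Measured | Expected or allowed |
|---|---|---|
| Large beaker off mat centre | about 2 mm | 17 mm at most |
| Height of large beaker's top | 96.5 mm | 98 mm |
| Small and medium tops as each was placed, against the large one now | within about 2 mm | 9 mm at most |
| Narrow canister off wide canister and carton | about 1 mm | 9 mm (on wide canister) and 21 mm (wide in carton) |
| Height of narrow canister's top | 112.3 mm | 113 mm |

- **Bystanders:** the cap and bung moved by no more than 0.1 pixel between the first and last top pictures. The tin looks unmoved too; its automatic check failed because the arm's shadow lay over it, so I compared the two crops by eye.
- **Weaker measurements:** the top view's outline of the wide canister was disturbed by shadow. Different thresholds gave centres up to about 6 mm apart, so I placed the narrow canister from the tighter fits and from where the gripper had released the wide one.
- **Not re-measured:** the small and medium beakers could not be seen once the large one covered them.

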